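# Pack and lock the pipe-case carrying stand

### The job

Pack up the stall: stack all the closed blue pipe cases lying on the table squarely into one column centred on the grey pad of the wooden carrying stand, lengthwise between its two uprights, any longer cases beneath the shorter ones. Then lay the dark retaining bar across the two uprights, handle up, centred and fully down in both notches, and after that lock it by sliding one flat key fully home through the windows of each upright, over the bar, until its block grip meets the wood. Leave the finished pipes and the other things on the table alone.

Things in the scene. Friction and masses are not known exactly. Their poses are not given: they have to be found in the camera images.
- stand: carrying stand, light wood, fixed. Base plate 90 (x) by 322 (y) by 10 thick; two uprights 60 (x) by 52 (y), centred at y = +135 and -135, 171 high over the table, 218 clear between them. Each upright's top has a notch along y for the bar between two cheeks, and a window along x through both cheeks. Origin: centre of the underside of the base plate
- pad (a point): centre of the grey pad (60 by 160) on top of the stand's base plate, 10 above the table; axes as the stand's
- notch_left (a point): centre of the notch floor of the upright at the stand's +y, 130 above the table. The notch is 32 wide (x from -16 to 16), open above; cheeks 14 thick (x from 16 to 30 and -30 to -16) stand on both sides; axes as the stand's
- notch_right (a point): the same for the upright at the stand's -y
- window_left (a point): middle (between both cheeks) of the window of the upright at the stand's +y, at the level of its sill. The window is 32 wide (y) and 12 high, 147 to 159 above the table; axes as the stand's
- window_right (a point): the same for the upright at the stand's -y
- case_long1: closed presentation case, blue with a brass seam and clasp: 56 (x) by 150 (y) by 28 high (z). Origin: centre of its underside; y along its length. Starts lying flat on the table. May be absent
- case_long2: closed presentation case, blue with a brass seam and clasp: 56 (x) by 150 (y) by 28 high (z). Origin: centre of its underside; y along its length. Starts lying flat on the table. May be absent
- case_short1: closed presentation case, blue with a brass seam and clasp: 56 (x) by 110 (y) by 28 high (z). Origin: centre of its underside; y along its length. Starts lying flat on the table. May be absent
- case_short2: closed presentation case, blue with a brass seam and clasp: 56 (x) by 110 (y) by 28 high (z). Origin: centre of its underside; y along its length. Starts lying flat on the table. May be absent
- bar: dark wooden retaining bar 22 (x) by 340 (y) by 14 high, with a handle block 22 by 60 (y) by 18 high on top of its middle (32 high in all). Origin: centre of its underside; y along its length. Starts on the table, handle up
- key_a: flat key: wooden block grip 30 (x) by 36 (y) by 22 high, with a flat steel blade 22 wide and 6 thick sticking out along +x, flush with the underside, from x = 15 to x = 91 (its last 10 narrowed to 14 wide). Origin: centre of the underside of the block grip. Starts flat on the table
- key_b: flat key: wooden block grip 30 (x) by 36 (y) by 22 high, with a flat steel blade 22 wide and 6 thick sticking out along +x, flush with the underside, from x = 15 to x = 91 (its last 10 narrowed to 14 wide). Origin: centre of the underside of the block grip. Starts flat on the table
- key_a_seat (a point): point of key_a's blade underside 45 ahead (+x) of its origin, which lies at the middle of the window when the key is fully home
- key_b_seat (a point): the same for key_b
- pipe1: finished pipe, white bowl 30 across and 36 high, amber stem 125 long; leave alone. Origin under the bowl
- pipe2: another finished pipe; leave alone
- wax_tin: small closed metal tin 44 across and 26 high; leave alone
- raw_block: rough white block 42 by 36 by 30; leave alone
- polish_jar: amber jar 48 across and 60 high; leave alone
Mind the look-alikes: they are no part of the job. Leave any purple or yellow look-alike of the key_a alone.

How it is judged (in metres and radians):
On the way, in this order (a step that is already met when the one before it is completed fails the run):
1. all the cases present are stacked squarely on the pad, longer ones below (horizontal distance between each of case_long1, case_long2, case_short1, case_short2 and pad below 0.012 m and angle between the y axis of each of case_long1, case_long2, case_short1, case_short2 and the y axis of stand, either way round below 0.15 rad and angle between each of case_long1, case_long2, case_short1, case_short2's own z axis and vertical below 0.08 rad and linear speed of each of case_long1, case_long2, case_short1, case_short2 below 0.03 m/s and z of each of case_short1, case_short2 in the frame of case_long1 above 0.015 m and z of each of case_short1, case_short2 in the frame of case_long2 above 0.015 m and height (world z) of each of case_long1, case_long2, case_short1, case_short2 below 0.105 m), for 0.3 s.
2. with the column standing, the bar lies in both notches (all of step 1 and z of bar in the frame of notch_left between -0.005 and 0.005 m and y of bar in the frame of stand between -0.022 and 0.022 m and x of bar in the frame of stand between -0.01 and 0.01 m and angle between the y axis of bar and the y axis of stand, either way round below 0.08 rad and angle between bar's own z axis and vertical below 0.06 rad and linear speed of bar below 0.03 m/s), for 0.3 s.
3. with the bar in place, both keys are home in the windows (z of bar in the frame of notch_left between -0.005 and 0.005 m and y of bar in the frame of stand between -0.022 and 0.022 m and x of bar in the frame of stand between -0.01 and 0.01 m and angle between the y axis of bar and the y axis of stand, either way round below 0.08 rad and angle between bar's own z axis and vertical below 0.06 rad and linear speed of bar below 0.03 m/s and ((distance between key_a_seat and window_left below 0.012 m and angle between the x axis of each of key_a, key_b and the x axis of stand, either way round below 0.2 rad and angle between each of key_a, key_b's own z axis and vertical below 0.2 rad and linear speed of each of key_a, key_b below 0.03 m/s and distance between key_b_seat and window_right below 0.012 m) or (distance between key_a_seat and window_right below 0.012 m and angle between the x axis of each of key_a, key_b and the x axis of stand, either way round below 0.2 rad and angle between each of key_a, key_b's own z axis and vertical below 0.2 rad and linear speed of each of key_a, key_b below 0.03 m/s and distance between key_b_seat and window_left below 0.012 m))), for 0.2 s.
At the end, for the whole second after the job is handed in: Column level on the pad, each case within 12 mm and 0.15 rad, long under short; bar handle up on both notch floors (5 mm), centred within 22 mm; a key home in each upright (seat point within 12 mm of the window middle); all released and at rest (all of step 1 and all of step 3); the robot touches nothing.
It fails at once if one of the bystanders is moved by more than 4 cm (distance of any of pipe1, pipe2, wax_tin, raw_block, polish_jar from where it was at the start of the episode above 0.04 m).
Of case_long1, case_long2, case_short1, case_short2 only 3 to 4 are there at a start; the rules pass over those that are not, and their reading is None.
At some moment in a run one of bar, key_a, key_b may be knocked a few centimetres aside while the robot is not near it.
Once in a run the grip may slacken for a moment while it holds something.
It also fails if it takes over 208 s, if anything falls off the work surface, if the arm or the gripper's body presses on something with over 40 N, if the wrist force passes 120 N, or if a joint passes its speed limit or range.

### The arm

A 6-joint arm with a two-finger parallel gripper is mounted at the origin on the work surface. World frame = base frame: x ahead of the robot, y to its left, z up, the work surface at z = 0. Lengths are in m, angles in degrees, forces in N, time in s.
With the tool pointing down it reaches from about 0.25 to 0.725 m from the base axis. Payload 9.7 kg.
Tool frame: the origin (TCP) lies on the centre line of the jaws, within the pads' length; the fingertips stand tip_extent ahead of it and the grasp point (between the pads) lies 3 mm ahead of it (tip_extent is the distance from the TCP to the fingertips, in m); z points along the fingers, y is the line along which they close (so a half turn about z gives the same grasp; the last joint's range is limited). The gripper opens to 85 mm and grips with 20 to 120 N. Pads are 22 mm wide; open, the fingers measure 114 mm over their backs; the gripper's body (76 mm by 85 mm) begins 54 mm behind the grasp point. The pads swing forward as they close: fully open they stand 13 mm farther back than shut.
Start: joints at [-65.661, 4.979, 10.078, 95.1, 0, 90], TCP at [0.227, -0.501, 0.253] pointing down, gripper open.
Joint ranges: [-179.16, 179.16], [-48.56, 103.87], [-65.8, 70.77], [-126.05, 130.52], [-82.76, 87.17], [-180, 180]. Speed limits (degrees/s): [127.2, 127.2, 147.25, 180, 180, 180].

### API

Orientations are given as [roll, pitch, yaw] about the fixed x, y, z axes, in that order (R = Rz(yaw) Ry(pitch) Rx(roll)).
In Python, from workcell import * gives the robot as it stands.
- The arm moves only by the tool servo_tool, never from a script. Its argument "rows" is a list of rows, each an object with "offset": the shift along the tool's x, y, z as a fraction of full scale, a list of three; "yaw": the turn about the tool's z as a fraction of full scale; "claw": the closure, from 0 (fully open) to 1 (shut). A call has 1 to 12 rows; each row is the pose to reach, as a shift and turn from the pose commanded when the call began, along the tool's axes at that moment, turning the shorter way round; what a row does not reach only later rows make up. Full scale, the value 1, is 0.1 m for a shift and pi rad for a turn. A row lasts 1/8 s, in which the tool goes at most 62.5 mm and 10.7 degrees, less where a joint would pass 70% of its speed; a pose out of reach is approached as far as the arm can. A call with a number of a shift or a turn outside -1 to 1 is refused whole. A call with a gripper value outside its range is refused whole. The fingers move at their own pace and stop on an object; "squeeze" is the grip in N (left out, the last holds). Time passes only in rows, so rows that repeat a pose let the fingers close. It gives the time, the measured TCP pose, the force, the opening and the grip force at its end, in the units of the state.
- get_obs(): the state, without advancing time (a new reading comes with each control period).
- camera(name): name is "scene" or "top" or "wrist"; returns (picture, depth): 420x560x3 uint8, red, green, blue; 420x560 float32, m along the optical axis (not along the pixel's ray), 0 where there is no reading.
- camera_info(name): a dict with "fx", "fy", "cx", "cy" (pixels), "dist" ([k1, k2, p1, p2, k3] as OpenCV has them; the pictures are not rectified), "cam_to_world" (4x4, takes a point from camera to world coordinates); the wrist camera has in their place "hand_eye" (4x4, takes a point from camera to tool coordinates, whose origin is the TCP and whose axes are the flange's). Camera axes: x right, y up, looking along -z (the intrinsics and any distortion apply to the point x, -y, -z); pixel columns grow to the right and rows downward; lengths in m; the calibration is good to about 2 mm. A picture is of the moment at which its call begins: read the wrist's pose just before it. camera_info takes no time and is no camera call.
- job_done(): hands the job in; it is judged then, once.
The state is a dict: "time": time; "q": joint angles; "qd": joint speeds; "joint_efforts": joint torques, N m; "ee_pos": TCP position; "tcp_rot": TCP orientation; "wrist_force": force on the tool from outside, world axes, zero at the start; "torque": the same for the moment, N m; "opening": finger opening in m; "grasp_force": force on a finger pad.
Only numpy, scipy, OpenCV 4.12 (cv2) and the standard library are available. Lean on these libraries where they do the work, as an engineer would, in place of code of your own. Each camera call takes 0.05 s, during which the arm holds its last target. There are 200 camera calls.

## Working session

There is one attempt and no reset: what is moved stays moved. The work goes in short steps, Python scripts to look and compute and a tool call to move; the robot and the scene stay as the last step left them, time stands still between calls to the robot, and variables do not carry over. Pictures are saved under pics/ and viewed, at most 14 in all, crops included, and the job is handed in when it is done.

Besides the shell and the picture viewer there is one more tool, called after "Request:" as name(argument=value, ...) on one line, values as JSON. servo_tool: Moves the arm, as the interface text tells. Its arguments: {"type":"object","properties":{"rows":{"type":"array"},"squeeze":{"type":"number"}},"required":["rows"]}

```bash
mkdir -p pics; python3 - <<'E'
from workcell import *
import cv2,numpy as np
o=get_obs();print(o)
for n in ("top","scene"):
    p,d=camera(n);cv2.imwrite(f"pics/{n}0.png",p[:,:,::-1]);np.savez(f"{n}0.npz",p=p,d=d)
    print(n,camera_info(n))
print(camera_info("wrist"))
E
ls
```

```text
{'time': 0.0, 'q': array([-6.56619062e+01,  5.01052491e+00,  1.00343405e+01,  9.50982263e+01,
        4.44136817e-05,  9.00018064e+01]), 'qd': array([ 0.0037307 ,  0.00871784, -0.0260119 , -0.0415905 , -0.00184727,
        0.01773221]), 'joint_efforts': array([-1.87143734e-03, -5.20384848e+01,  4.64806151e+01,  1.62045378e-02,
        4.09533357e-05, -3.55053523e-06]), 'ee_pos': array([ 0.22658707, -0.50094595,  0.25258754]), 'tcp_rot': array([-1.79925589e+02, -4.20676508e-05,  2.43362873e+01]), 'wrist_force': array([ 0.23767925,  0.43837302, -0.73592086]), 'torque': array([-2.56546765e-02,  3.99715546e-02, -9.07548954e-05]), 'grasp_force': 0.0, 'opening': 0.0852770712372735}
top {'fx': 410.7026887834535, 'fy': 410.7026887834535, 'cx': 278.4687005463357, 'cy': 209.6387479303262, 'dist': array([-0.02900069,  0.        ,  0.        ,  0.        ,  0.        ]), 'cam_to_world': array([[-0.08671732,  0.97575548, -0.20095109,  0.23661582],
       [-0.99621574, -0.08611941,  0.01173256, -0.02189465],
       [-0.00585768,  0.20120806,  0.97953101,  1.35264029],
       [ 0.        ,  0.     
[... 341 characters left out ...]
225,  0.6982017 ],
       [ 0.00212551,  0.63529987,  0.77226262,  1.12033482],
       [ 0.        ,  0.        ,  0.        ,  1.        ]])}
{'fx': 371.4714813822266, 'fy': 371.4714813822266, 'cx': 274.3434611317016, 'cy': 205.29297453836367, 'dist': array([-0.0978141,  0.       ,  0.       ,  0.       ,  0.       ]), 'hand_eye': array([[ 2.39854136e-03,  9.47561934e-01,  3.19563184e-01,
         8.21087370e-02],
       [ 9.99997122e-01, -2.29140553e-03, -7.11238992e-04,
         1.80499050e-03],
       [ 5.83058523e-05,  3.19563970e-01, -9.47564703e-01,
        -1.20767244e-01],
       [ 0.00000000e+00,  0.00000000e+00,  0.00000000e+00,
         1.00000000e+00]])}
pics
scene0.npz
top0.npz
```

```bash
python3 - <<'E'
import cv2
a=cv2.imread("pics/top0.png");cv2.imwrite("pics/top0b.png",cv2.resize(a,(800,600),interpolation=cv2.INTER_CUBIC))
a=cv2.imread("pics/scene0.png");cv2.imwrite("pics/scene0b.png",cv2.resize(a,(800,600),interpolation=cv2.INTER_CUBIC))
E
```

```text
(no output)
```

View pics/top0b.png

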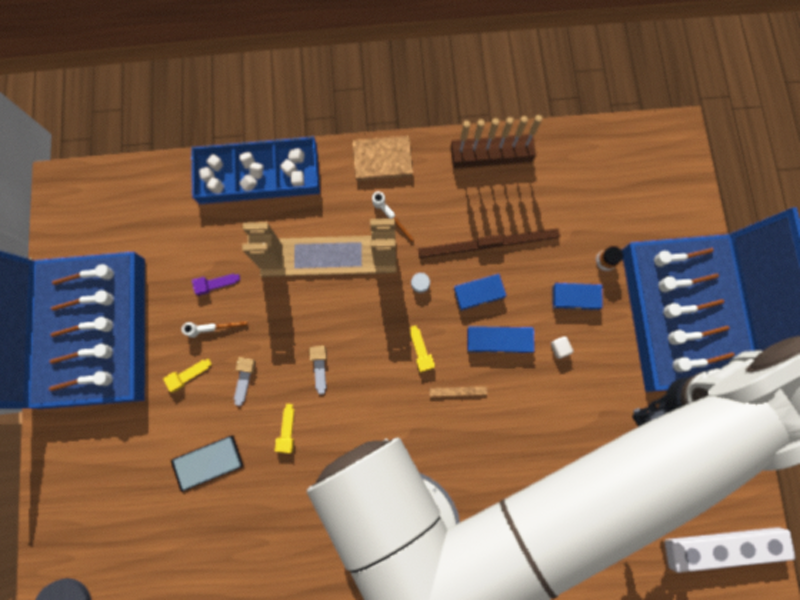

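View pics/scene0b.png

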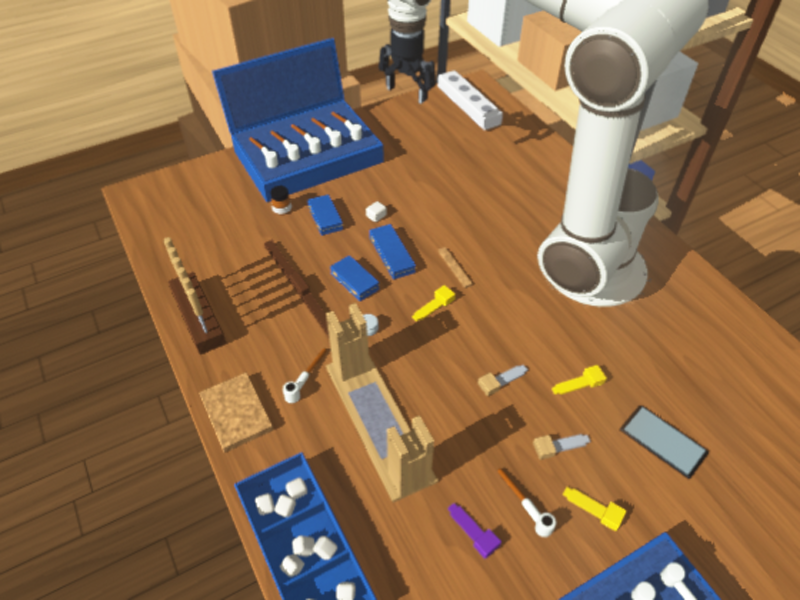

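The top view (800x600 scaled) shows:
- **Stand:** about (325,252), with its length along world y.
- **Blue cases:** short at (480,292), short at (578,296), long at (501,340). There are three.
- **Bar:** dark, with a handle, at (488,245).
- **Keys:** wood grip and steel blade at (242,382) and (318,370). The yellow ones at (422,350), (187,376) and (286,430) and the purple one at (216,284) are look-alikes.

Next I'll build world point clouds from both cameras.

```bash
cat > h.py <<'E'
import numpy as np,cv2
from workcell import *
from scipy.spatial.transform import Rotation as R
def cloud(name,p=None,d=None,T=None):
    i=camera_info(name)
    if p is None:
        if name=="wrist":
            o=get_obs();T=np.eye(4);T[:3,:3]=R.from_euler('xyz',o['tcp_rot'],degrees=True).as_matrix();T[:3,3]=o['ee_pos']
        p,d=camera(name)
    M=T@i['hand_eye'] if name=="wrist" else i['cam_to_world']
    K=np.array([[i['fx'],0,i['cx']],[0,i['fy'],i['cy']],[0,0,1]])
    v,u=np.mgrid[:420,:560].astype(np.float64)
    n=cv2.undistortPoints(np.stack([u.ravel(),v.ravel()],1)[:,None],K,i['dist'])[:,0].reshape(420,560,2)
    c=np.stack([n[...,0]*d,-n[...,1]*d,-d],-1)
    W=c@M[:3,:3].T+M[:3,3]; W[d<=0]=np.nan
    return p,W
def rect(pts):
    (cx,cy),(w,h),a=cv2.minAreaRect(pts[:,:2].astype(np.float32))
    if w<h: w,h,a=h,w,a+90
    return np.round([cx,cy],4),np.round([w,h],4),round((a+90)%180-90,1)
def comps(mask,W,mn=15,lo=-1):
    n,l,s,c=cv2.connectedComponentsWithStats(mask.astype(np.uint8))
    for k in range(1,n):
        if s[k,4]>=mn:
            q=W[l==k]; q=q[np.isfinite(q[:,0])]
            if len(q): yield c[k],q
E
python3 - <<'E'
from h import *
for n in("top","scene"):
    f=np.load(n+"0.npz");p,W=cloud(n,f['p'],f['d'])
    hsv=cv2.cvtColor(p,cv2.COLOR_RGB2HSV)
    inr=(W[...,0]>.15)&(W[...,0]<.75)&(abs(W[...,1])<.5)
    tb=W[inr&(abs(W[...,2])<.02)];print(n,"table z",np.median(tb[:,2]))
    print("BLUE")
    for c,q in comps(inr&(hsv[...,0]>100)&(hsv[...,0]<125)&(hsv[...,1]>150)&(W[...,2]>.02)&(W[...,2]<.04),W,60): print(c.round(),rect(q),np.median(q[:,2]).round(4))
    print("ALL >8mm low <0.05")
    for c,q in comps(inr&(W[...,2]>.008)&(W[...,2]<.05),W,25): print(c.round(),rect(q),np.percentile(q[:,2],[10,50,95]).round(4))
    print("stand top")
    for c,q in comps(inr&(W[...,2]>.162)&(W[...,2]<.18),W,8): print(c.round(),rect(q),np.median(q[:,2]).round(4))
    print("pad/base")
    for c,q in comps(inr&(W[...,2]>.007)&(W[...,2]<.014),W,100): print(c.round(),rect(q),np.median(q[:,2]).round(4))
E
```

```text
top table z 0.0007007870941799776
BLUE
[335. 204.] (array([ 0.5113, -0.2276]), array([0.1079, 0.0525]), -78.8) 0.0283
[403. 207.] (array([ 0.4816, -0.45  ]), array([0.1044, 0.0531]), 82.2) 0.0281
[350. 237.] (array([ 0.3962, -0.2617]), array([0.1456, 0.0505]), 85.0) 0.0283
ALL >8mm low <0.05
[275. 152.] (array([ 0.7077, -0.0505]), array([0.1253, 0.024 ]), 39.3) [0.0103 0.0166 0.0367]
[342. 169.] (array([ 0.6321, -0.2658]), array([0.3405, 0.0251]), -86.3) [0.0109 0.0151 0.0334]
[227. 179.] (array([0.6349, 0.1207]), array([0.3199, 0.0927]), 86.7) [0.0089 0.0117 0.0284]
[294. 197.] (array([ 0.5473, -0.0931]), array([0.0411, 0.0404]), -5.4) [0.0195 0.0259 0.0313]
[336. 204.] (array([ 0.5129, -0.2284]), array([0.1121, 0.0573]), -79.1) [0.0239 0.0281 0.0325]
[140. 200.] (array([0.5865, 0.4224]), array([0.038, 0.034]), 13.0) [0.015  0.0214 0.0275]
[403. 207.] (array([ 0.4835, -0.4504]), array([0.105 , 0.0594]), 83.3) [0.0231 0.0278 0.0324]
[144. 229.] (array([0.4895, 0.3888]), array([0.1389, 0.0284]), -82.0) [0.0113 0.0182 0.0389]
[350. 237.] (array([ 0.3971, -0.2619]), array([0.1498, 0.06 
[... 3143 characters left out ...]
49, 0.4202]), array([0.0369, 0.0351]), 10.8) [0.0139 0.0217 0.026 ]
stand top
[398. 187.] (array([0.1817, 0.0781]), array([0.1339, 0.0192]), -67.1) 0.171
[250. 220.] (array([ 0.6022, -0.0128]), array([0.0526, 0.0144]), 86.7) 0.1703
[234. 226.] (array([ 0.6479, -0.0153]), array([0.0558, 0.0152]), 86.0) 0.1704
[296. 301.] (array([0.618 , 0.2571]), array([0.0519, 0.0155]), 87.3) 0.1701
[278. 309.] (array([0.6636, 0.2535]), array([0.0528, 0.0144]), 86.9) 0.1704
pad/base
[220. 217.] (array([ 0.6247, -0.1864]), array([0.1532, 0.0225]), -86.4) 0.0122
[260. 291.] (array([0.6322, 0.1203]), array([0.3236, 0.0911]), 86.7) 0.01
[463. 309.] (array([0.181 , 0.4204]), array([0.1471, 0.0755]), -72.4) 0.0094
```

```bash
cat >> h.py <<'E'
def plan(x,y,z,yaw,half=True):
    """print chunks (tool-axis offsets as fraction of 0.1 m, yaw fraction of 180) from the present pose"""
    o=get_obs();P=o['ee_pos'].copy();a=o['tcp_rot'][2];dy=(yaw-a+180)%360-180
    if half: dy=(dy+90)%180-90
    T=np.array([x,y,z]);print("at",P.round(4),round(a,2),"turn",round(dy,2),"q1,q6",o['q'][[0,5]].round(1),"op",round(o['opening'],4))
    first=True
    while True:
        D=T-P;L=R.from_euler('xyz',[180,0,a],degrees=True).as_matrix().T@D
        s=min(1,0.1/max(abs(L).max(),1e-9));l=L*s
        print("  ",(l*10).round(3).tolist(),"yaw",round(dy/180,4) if first else 0)
        P=P+D*s;a+=dy if first else 0;first=False
        if s==1:break
E
python3 - <<'E'
from h import *
o=get_obs();p,W=cloud("wrist")
T=R.from_euler('xyz',o['tcp_rot'],degrees=True).as_matrix()
L=(W-o['ee_pos'])@T
m=(abs(L[...,0])<.03)&(abs(L[...,1])<.07)&(L[...,2]>-.06)&(L[...,2]<.06)
q=L[m];
for s in(-1,1):
    k=q[q[:,1]*s>0];print(len(k),k.min(0).round(4),k.max(0).round(4),np.percentile(k[:,2],[50,95,99]).round(4))
cv2.imwrite("pics/w0.png",p[:,:,::-1])
plan(.397,-.2605,.15,84.5)
E
```

```text
15191 [-0.0127 -0.07   -0.06  ] [ 0.0185 -0.      0.0089] [-0.045  -0.0038  0.0043]
15045 [-0.0119  0.     -0.06  ] [0.0189 0.07   0.0095] [-0.0451 -0.0035  0.0045]
at [ 0.2266 -0.501   0.2528] 24.34 turn 60.16 q1,q6 [-65.7  90. ] op 0.0852
   [1.0, -0.585, 0.404] yaw 0.3342
   [1.0, 0.573, 0.402] yaw 0
   [0.552, 0.316, 0.222] yaw 0
```

Request:
servo_tool(rows=[{"offset": [0.5, -0.29, 0.2], "yaw": 0.167, "claw": 0}, {"offset": [1, -0.585, 0.4], "yaw": 0.334, "claw": 0}, {"offset": [1, -0.585, 0.4], "yaw": 0.334, "claw": 0}, {"offset": [1, -0.585, 0.4], "yaw": 0.334, "claw": 0}, {"offset": [1, -0.585, 0.4], "yaw": 0.334, "claw": 0}, {"offset": [1, -0.585, 0.4], "yaw": 0.334, "claw": 0}], squeeze=50)

```text
time: 0.9
ee_pos: [0.2937, -0.4064, 0.213]
tcp_rot: [-180.0, 0.0, -36.1]
wrist_force: [0.3, -0.2, 0.5]
opening: 0.0853
grasp_force: 0.0
```

Request:
servo_tool(rows=[{"offset": [0.5, 0.3, 0.2], "yaw": 0, "claw": 0}, {"offset": [1, 0.573, 0.4], "yaw": 0, "claw": 0}, {"offset": [1, 0.573, 0.4], "yaw": 0, "claw": 0}])

```text
time: 1.27
ee_pos: [0.3415, -0.5128, 0.1672]
tcp_rot: [-179.8, 0.4, -35.8]
wrist_force: [-1.1, 0.9, -0.5]
opening: 0.0855
grasp_force: 0.0
```

Request:
servo_tool(rows=[{"offset": [0.3, 0.15, 0], "yaw": 0, "claw": 0}, {"offset": [0.552, 0.316, 0.0], "yaw": 0, "claw": 0}, {"offset": [0.552, 0.316, 0.0], "yaw": 0, "claw": 0}])

```text
time: 1.65
ee_pos: [0.3677, -0.57, 0.173]
tcp_rot: [-180.0, 0.0, -35.8]
wrist_force: [-0.1, 0.4, 0.1]
opening: 0.0852
grasp_force: 0.0
```

```bash
cat >> h.py <<'E'
def blue(W,p,lo=.02,hi=.04,mn=150):
    hsv=cv2.cvtColor(p,cv2.COLOR_RGB2HSV)
    return list(comps((hsv[...,0]>100)&(hsv[...,0]<125)&(hsv[...,1]>150)&(W[...,2]>lo)&(W[...,2]<hi),W,mn))
E
python3 - <<'E'
from h import *
p,W=cloud("wrist")
print("table",np.nanmedian(W[abs(W[...,2])<.02][:,2]))
for c,q in blue(W,p):print(c.round(),rect(q),np.median(q[:,2]).round(4))
plan(.397,-.2605,.02,84.5)
E
```

```text
table 0.0002773151108345362
[ 67. 160.] (array([ 0.4825, -0.4565]), array([0.1099, 0.0539]), 82.7) 0.0279
[ 30. 328.] (array([ 0.3943, -0.2977]), array([0.087 , 0.0551]), 84.3) 0.0278
at [ 0.3674 -0.5692  0.1734] -35.79 turn -59.71 q1,q6 [-57.2 158.6] op 0.0852
   [-0.585, -1.0, 0.573] yaw -0.3317
   [-1.0, 0.001, 0.495] yaw 0
   [-0.942, 0.001, 0.466] yaw 0
```

```bash
sed -i 's|round(dy/180,4) if first|round(-dy/180,4) if first|; s|if half: dy=(dy+90)%180-90|if not half: dy=yaw-a|' h.py
python3 - <<'E'
from h import *
plan(.397,-.2605,.11,84.5)
E
```

```text
at [ 0.3674 -0.5692  0.1734] -35.79 turn 120.29 q1,q6 [-57.2 158.6] op 0.0852
   [-0.585, -1.0, 0.237] yaw -0.6683
   [1.0, -0.001, 0.204] yaw 0
   [0.942, -0.001, 0.193] yaw 0
```

Request:
servo_tool(rows=[{"offset": [-0.3, -0.5, 0.0], "yaw": -0.1, "claw": 0}, {"offset": [-0.585, -1, 0], "yaw": -0.2, "claw": 0}, {"offset": [-0.585, -1, 0], "yaw": -0.4, "claw": 0}, {"offset": [-0.585, -1, 0], "yaw": -0.6, "claw": 0}, {"offset": [-0.585, -1, 0], "yaw": -0.668, "claw": 0}, {"offset": [-0.585, -1, 0], "yaw": -0.668, "claw": 0}, {"offset": [-0.585, -1, 0], "yaw": -0.668, "claw": 0}, {"offset": [-0.585, -1, 0], "yaw": -0.668, "claw": 0}, {"offset": [-0.585, -1, 0], "yaw": -0.668, "claw": 0}, {"offset": [-0.585, -1, 0], "yaw": -0.668, "claw": 0}, {"offset": [-0.585, -1, 0], "yaw": -0.668, "claw": 0}, {"offset": [-0.585, -1, 0], "yaw": -0.668, "claw": 0}])

```text
time: 3.2
ee_pos: [0.3782, -0.4532, 0.1742]
tcp_rot: [180.0, 0.0, 84.5]
wrist_force: [0.1, 0.8, -0.7]
opening: 0.0855
grasp_force: 0.0
```

Request:
servo_tool(rows=[{"offset": [0.5, 0, 0], "yaw": 0, "claw": 0}, {"offset": [1, 0, 0], "yaw": 0, "claw": 0}, {"offset": [1, 0, 0], "yaw": 0, "claw": 0}])

```text
time: 3.58
ee_pos: [0.3882, -0.3518, 0.1742]
tcp_rot: [179.9, 0.0, 84.4]
wrist_force: [0.4, 0.1, 0.1]
opening: 0.0853
grasp_force: 0.0
```

Request:
servo_tool(rows=[{"offset": [0.5, 0, 0.1], "yaw": 0, "claw": 0}, {"offset": [0.942, 0, 0.2], "yaw": 0, "claw": 0}, {"offset": [0.942, 0, 0.2], "yaw": 0, "claw": 0}, {"offset": [0.942, 0, 0.2], "yaw": 0, "claw": 0}])

```text
time: 4.08
ee_pos: [0.3974, -0.2613, 0.1538]
tcp_rot: [180.0, 0.0, 84.4]
wrist_force: [0.4, -0.3, 0.3]
opening: 0.0856
grasp_force: 0.0
```

```bash
python3 - <<'E'
from h import *
p,W=cloud("wrist")
for c,q in blue(W,p):print(c.round(),rect(q),np.median(q[:,2]).round(4))
plan(.397,-.2605,.02,84.4)
E
```

```text
[435. 136.] (array([ 0.5129, -0.2293]), array([0.1082, 0.0561]), -79.1) 0.0279
[274. 193.] (array([ 0.3983, -0.2641]), array([0.1475, 0.0541]), 84.2) 0.0282
[376. 373.] (array([ 0.4722, -0.4324]), array([0.0699, 0.0296]), 80.2) 0.0281
at [ 0.3974 -0.2617  0.1538] 84.37 turn 0.03 q1,q6 [-33.4  62.3] op 0.0849
   [0.008, -0.004, 1.0] yaw -0.0002
   [0.003, -0.001, 0.338] yaw 0
```

Request:
servo_tool(rows=[{"offset": [0, 0, 0.5], "yaw": 0, "claw": 0}, {"offset": [0, 0, 1], "yaw": 0, "claw": 0}, {"offset": [0, 0, 1], "yaw": 0, "claw": 0}])

```text
time: 4.5
ee_pos: [0.3952, -0.2605, 0.0504]
tcp_rot: [-179.7, -0.2, 84.3]
wrist_force: [0.6, -0.1, -0.1]
opening: 0.0851
grasp_force: 0.0
```

Request:
servo_tool(rows=[{"offset": [0, 0, 0.15], "yaw": 0, "claw": 0}, {"offset": [0, 0, 0.33], "yaw": 0, "claw": 0}, {"offset": [0, 0, 0.33], "yaw": 0, "claw": 0}, {"offset": [0, 0, 0.33], "yaw": 0, "claw": 1}, {"offset": [0, 0, 0.33], "yaw": 0, "claw": 1}, {"offset": [0, 0, 0.33], "yaw": 0, "claw": 1}, {"offset": [0, 0, 0.33], "yaw": 0, "claw": 1}, {"offset": [0, 0, 0.33], "yaw": 0, "claw": 1}, {"offset": [0, 0, 0.33], "yaw": 0, "claw": 1}])

```text
time: 5.62
ee_pos: [0.3978, -0.2611, 0.0212]
tcp_rot: [179.9, 0.0, 84.5]
wrist_force: [-0.9, 1.4, 6.7]
opening: 0.0553
grasp_force: 54.3
```

Request:
servo_tool(rows=[{"offset": [0, 0, -0.3], "yaw": 0, "claw": 1}, {"offset": [0, 0, -0.6], "yaw": 0, "claw": 1}, {"offset": [0, 0, -1], "yaw": 0, "claw": 1}, {"offset": [0, 0, -1], "yaw": 0, "claw": 1}])

```text
time: 6.12
ee_pos: [0.3986, -0.2616, 0.1232]
tcp_rot: [179.7, 0.1, 84.5]
wrist_force: [0.6, -0.1, -2.8]
opening: 0.055
grasp_force: 53.9
```

Request:
servo_tool(rows=[{"offset": [0, 0, -0.4], "yaw": 0, "claw": 1}, {"offset": [0, 0, -0.9], "yaw": 0, "claw": 1}, {"offset": [0, 0, -0.9], "yaw": 0, "claw": 1}, {"offset": [0, 0, -0.9], "yaw": 0, "claw": 1}])

```text
time: 6.62
ee_pos: [0.3971, -0.2607, 0.2087]
tcp_rot: [-179.9, -0.0, 84.5]
wrist_force: [-0.5, 0.5, -1.8]
opening: 0.0554
grasp_force: 54.3
```

```bash
python3 - <<'E'
from h import *
print(get_obs()['grasp_force'],get_obs()['wrist_force'])
p,W=cloud("wrist");o=get_obs()
for c,q in blue(W,p,.15,.26):print(c.round(),rect(q),np.percentile(q[:,2],[5,50,95]).round(4))
plan(.634,.120,.21,86.6)
E
```

```text
54.26282465457916 [-0.46977575  0.46354624 -1.83115091]
[275. 246.] (array([ 0.4001, -0.2458]), array([0.1135, 0.0566]), 85.0) [0.2147 0.2157 0.2167]
at [ 0.3969 -0.2605  0.2084] 84.46 turn 2.14 q1,q6 [-33.3  62.3] op 0.0552
   [1.0, 0.496, -0.004] yaw -0.0119
   [1.0, 0.544, -0.004] yaw 0
   [1.0, 0.544, -0.004] yaw 0
   [0.958, 0.521, -0.004] yaw 0
```

Request:
servo_tool(rows=[{"offset": [0.2, 0.1, -0.15], "yaw": 0, "claw": 1}, {"offset": [0.6, 0.3, -0.3], "yaw": -0.012, "claw": 1}, {"offset": [1, 0.5, -0.3], "yaw": -0.012, "claw": 1}])

```text
time: 7.05
ee_pos: [0.4572, -0.1652, 0.2396]
tcp_rot: [-180.0, -0.0, 86.6]
wrist_force: [0.6, -0.2, -2.0]
opening: 0.0553
grasp_force: 54.1
```

Request:
servo_tool(rows=[{"offset": [0.5, 0.27, 0], "yaw": 0, "claw": 1}, {"offset": [1, 0.54, 0], "yaw": 0, "claw": 1}])

```text
time: 7.3
ee_pos: [0.5168, -0.0679, 0.2384]
tcp_rot: [-179.9, -0.0, 86.6]
wrist_force: [0.3, -1.2, -1.7]
opening: 0.0555
grasp_force: 54.1
```

Request:
servo_tool(rows=[{"offset": [0.5, 0.27, 0], "yaw": 0, "claw": 1}, {"offset": [1, 0.54, 0], "yaw": 0, "claw": 1}])

```text
time: 7.55
ee_pos: [0.5767, 0.0289, 0.2383]
tcp_rot: [-179.9, 0.0, 86.6]
wrist_force: [1.2, -0.6, -1.7]
opening: 0.0554
grasp_force: 54.1
```

Request:
servo_tool(rows=[{"offset": [0.4, 0.25, 0], "yaw": 0, "claw": 1}, {"offset": [0.8, 0.45, 0], "yaw": 0, "claw": 1}, {"offset": [0.96, 0.52, 0], "yaw": 0, "claw": 1}, {"offset": [0.96, 0.52, 0], "yaw": 0, "claw": 1}, {"offset": [0.96, 0.52, 0], "yaw": 0, "claw": 1}])

```text
time: 8.18
ee_pos: [0.6335, 0.1189, 0.24]
tcp_rot: [-180.0, 0.0, 86.6]
wrist_force: [0.2, 0.1, -1.4]
opening: 0.0549
grasp_force: 54.1
```

```bash
cat >> h.py <<'E'
S=np.array([.6339,.1201]);SY=-3.38
def look(lo,hi,mn=150,cams=("wrist","top","scene")):
    c,s=np.cos(np.radians(SY)),np.sin(np.radians(SY));Q=np.array([[c,s],[-s,c]])
    for n in cams:
        p,W=cloud(n)
        for px,q in blue(W,p,lo,hi,mn):
            r=rect(q)
            if np.hypot(*(r[0]-S))<.2: print(n,px.round(),r,np.percentile(q[:,2],[5,50,95]).round(4),"stand frame",(Q@(r[0]-S)).round(4))
E
python3 - <<'E'
from h import *
look(.17,.3)
print(get_obs()['grasp_force'])
plan(.6339,.1205,.033,86.6)
E
```

```text
wrist [275. 246.] (array([0.6359, 0.1329]), array([0.115 , 0.0566]), 86.4) [0.2459 0.2469 0.2478] stand frame [0.0012 0.0129]
scene [268. 252.] (array([0.6347, 0.1453]), array([0.0974, 0.0544]), 85.7) [0.2442 0.247  0.2498] stand frame [-0.0007  0.0252]
54.075032472610474
at [0.6337 0.1188 0.2407] 86.54 turn 0.06 q1,q6 [ 10.6 104.1] op 0.0551
   [0.008, 0.001, 1.0] yaw -0.0003
   [0.008, 0.001, 1.0] yaw 0
   [0.001, 0.0, 0.077] yaw 0
```

Request:
servo_tool(rows=[{"offset": [0.03, 0, 0.4], "yaw": 0, "claw": 1}, {"offset": [0.03, 0, 0.8], "yaw": 0, "claw": 1}, {"offset": [0.03, 0, 1], "yaw": 0, "claw": 1}])

```text
time: 8.7
ee_pos: [0.6331, 0.1219, 0.1381]
tcp_rot: [-179.9, 0.0, 86.6]
wrist_force: [0.4, -0.2, -2.1]
opening: 0.0549
grasp_force: 54.0
```

Request:
servo_tool(rows=[{"offset": [0, 0, 0.4], "yaw": 0, "claw": 1}, {"offset": [0, 0, 0.8], "yaw": 0, "claw": 1}, {"offset": [0, 0, 0.95], "yaw": 0, "claw": 1}, {"offset": [0, 0, 0.95], "yaw": 0, "claw": 1}])

```text
time: 9.2
ee_pos: [0.6338, 0.1224, 0.0452]
tcp_rot: [-179.9, 0.0, 86.6]
wrist_force: [0.4, 0.5, -0.2]
opening: 0.0552
grasp_force: 54.0
```

Request:
servo_tool(rows=[{"offset": [0, 0, 0.06], "yaw": 0, "claw": 1}, {"offset": [0, 0, 0.12], "yaw": 0, "claw": 1}, {"offset": [0, 0, 0.12], "yaw": 0, "claw": 1}])

```text
time: 9.57
ee_pos: [0.6341, 0.1229, 0.0333]
tcp_rot: [-180.0, -0.0, 86.6]
wrist_force: [0.0, -0.5, -1.9]
opening: 0.0555
grasp_force: 54.0
```

```bash
python3 - <<'E'
from h import *
look(.03,.06,100)
print(get_obs()['grasp_force'],get_obs()['ee_pos'])
E
```

```text
wrist [275. 246.] (array([0.6364, 0.1378]), array([0.1135, 0.0563]), 87.0) [0.0392 0.0402 0.0411] stand frame [0.0015 0.0178]
scene [268. 296.] (array([0.6347, 0.1528]), array([0.0877, 0.0539]), 85.6) [0.0362 0.0398 0.0428] stand frame [-0.0011  0.0327]
53.99711608886719 [0.63429262 0.1229761  0.03361424]
```

Request:
servo_tool(rows=[{"offset": [0, 0, 0.02], "yaw": 0, "claw": 1}, {"offset": [0, 0, 0.02], "yaw": 0, "claw": 0.5}, {"offset": [0, 0, 0.02], "yaw": 0, "claw": 0}, {"offset": [0, 0, 0.02], "yaw": 0, "claw": 0}, {"offset": [0, 0, 0.02], "yaw": 0, "claw": 0}, {"offset": [0, 0, 0.02], "yaw": 0, "claw": 0}, {"offset": [0, 0, -0.4], "yaw": 0, "claw": 0}, {"offset": [0, 0, -0.9], "yaw": 0, "claw": 0}, {"offset": [0, 0, -1], "yaw": 0, "claw": 0}])

```text
time: 10.85
ee_pos: [0.6356, 0.1232, 0.1376]
tcp_rot: [179.7, -0.1, 86.6]
wrist_force: [-0.4, -1.8, -0.6]
opening: 0.0857
grasp_force: 0.0
```

Request:
servo_tool(rows=[{"offset": [0, 0, -0.5], "yaw": 0, "claw": 0}, {"offset": [0, 0, -0.9], "yaw": 0, "claw": 0}, {"offset": [0, 0, -0.9], "yaw": 0, "claw": 0}, {"offset": [0, 0, -0.9], "yaw": 0, "claw": 0}])

```text
time: 11.35
ee_pos: [0.634, 0.1229, 0.222]
tcp_rot: [-179.9, 0.0, 86.6]
wrist_force: [-0.6, -0.5, -1.2]
opening: 0.0856
grasp_force: 0.0
```

```bash
python3 - <<'E'
from h import *
look(.03,.06,100)
plan(.5112,-.228,.15,101)
E
```

```text
wrist [275. 176.] (array([0.6348, 0.12  ]), array([0.1473, 0.0536]), 86.3) [0.0371 0.0383 0.0394] stand frame [ 0.0009 -0.    ]
scene [263. 287.] (array([0.6329, 0.1222]), array([0.1494, 0.0549]), 86.2) [0.0337 0.0375 0.0412] stand frame [-0.0011  0.002 ]
at [0.6337 0.1228 0.2215] 86.62 turn 14.38 q1,q6 [ 11.  104.4] op 0.0853
   [-1.0, -0.284, 0.2] yaw -0.0799
   [-1.0, -0.583, 0.223] yaw 0
   [-1.0, -0.583, 0.223] yaw 0
   [-0.312, -0.182, 0.069] yaw 0
```

Request:
servo_tool(rows=[{"offset": [-0.5, -0.15, 0], "yaw": -0.04, "claw": 0}, {"offset": [-1, -0.284, 0], "yaw": -0.08, "claw": 0}, {"offset": [-1, -0.284, 0], "yaw": -0.08, "claw": 0}])

```text
time: 11.88
ee_pos: [0.5988, 0.0221, 0.2228]
tcp_rot: [-179.9, 0.0, 100.9]
wrist_force: [0.0, 0.8, 0.3]
opening: 0.0855
grasp_force: 0.0
```

Request:
servo_tool(rows=[{"offset": [-0.5, -0.3, 0], "yaw": 0, "claw": 0}, {"offset": [-1, -0.583, 0], "yaw": 0, "claw": 0}])

```text
time: 12.12
ee_pos: [0.5613, -0.0848, 0.2223]
tcp_rot: [-179.9, -0.0, 101.1]
wrist_force: [1.3, -0.4, -1.1]
opening: 0.0856
grasp_force: 0.0
```

Request:
servo_tool(rows=[{"offset": [-0.5, -0.3, 0.1], "yaw": 0, "claw": 0}, {"offset": [-1, -0.583, 0.3], "yaw": 0, "claw": 0}])

```text
time: 12.38
ee_pos: [0.5234, -0.1949, 0.1929]
tcp_rot: [180.0, 0.0, 101.0]
wrist_force: [1.2, -0.4, -0.7]
opening: 0.0852
grasp_force: 0.0
```

Request:
servo_tool(rows=[{"offset": [-0.31, -0.18, 0.4], "yaw": 0, "claw": 0}, {"offset": [-0.31, -0.18, 0.4], "yaw": 0, "claw": 0}, {"offset": [-0.31, -0.18, 0.4], "yaw": 0, "claw": 0}])

```text
time: 12.75
ee_pos: [0.5123, -0.2271, 0.1534]
tcp_rot: [180.0, -0.0, 101.0]
wrist_force: [1.0, -0.3, 0.7]
opening: 0.0858
grasp_force: 0.0
```

```bash
python3 - <<'E'
from h import *
p,W=cloud("wrist")
for c,q in blue(W,p):print(c.round(),rect(q),np.median(q[:,2]).round(4))
plan(.5116,-.228,.021,101)
E
```

```text
[274. 198.] (array([ 0.5133, -0.2291]), array([0.1083, 0.054 ]), -78.8) 0.0282
[198. 390.] (array([ 0.4829, -0.4064]), array([0.0578, 0.035 ]), 33.9) 0.028
at [ 0.5127 -0.2269  0.154 ] 101.05 turn -0.05 q1,q6 [-23.9  55.1] op 0.0856
   [-0.007, -0.01, 1.0] yaw 0.0003
   [-0.002, -0.003, 0.33] yaw 0
```

Request:
servo_tool(rows=[{"offset": [-0.01, 0, 0.5], "yaw": 0, "claw": 0}, {"offset": [-0.01, 0, 1], "yaw": 0, "claw": 0}, {"offset": [-0.01, 0, 1], "yaw": 0, "claw": 0}])

```text
time: 13.18
ee_pos: [0.511, -0.2268, 0.0509]
tcp_rot: [-179.8, -0.2, 101.1]
wrist_force: [-0.5, 0.8, -0.3]
opening: 0.0854
grasp_force: 0.0
```

Request:
servo_tool(rows=[{"offset": [0, 0, 0.15], "yaw": 0, "claw": 0}, {"offset": [0, 0, 0.33], "yaw": 0, "claw": 0}, {"offset": [0, 0, 0.33], "yaw": 0, "claw": 0}, {"offset": [0, 0, 0.33], "yaw": 0, "claw": 1}, {"offset": [0, 0, 0.33], "yaw": 0, "claw": 1}, {"offset": [0, 0, 0.33], "yaw": 0, "claw": 1}, {"offset": [0, 0, 0.33], "yaw": 0, "claw": 1}, {"offset": [0, 0, 0.33], "yaw": 0, "claw": 1}, {"offset": [0, 0, 0.33], "yaw": 0, "claw": 1}])

```text
time: 14.3
ee_pos: [0.5127, -0.229, 0.0213]
tcp_rot: [179.9, 0.1, 101.0]
wrist_force: [-0.4, 1.0, 5.4]
opening: 0.055
grasp_force: 54.6
```

Request:
servo_tool(rows=[{"offset": [0, 0, -0.3], "yaw": 0, "claw": 1}, {"offset": [0, 0, -0.6], "yaw": 0, "claw": 1}, {"offset": [0, 0, -1], "yaw": 0, "claw": 1}, {"offset": [0, 0, -1], "yaw": 0, "claw": 1}])

```text
time: 14.8
ee_pos: [0.5135, -0.2294, 0.1236]
tcp_rot: [179.8, 0.2, 101.0]
wrist_force: [0.5, 0.2, -1.0]
opening: 0.0554
grasp_force: 54.1
```

Request:
servo_tool(rows=[{"offset": [0, 0, -0.4], "yaw": 0, "claw": 1}, {"offset": [0, 0, -0.8], "yaw": 0, "claw": 1}, {"offset": [0, 0, -1], "yaw": 0, "claw": 1}, {"offset": [0, 0, -1], "yaw": 0, "claw": 1}])

```text
time: 15.3
ee_pos: [0.5125, -0.2289, 0.2208]
tcp_rot: [179.9, 0.1, 101.0]
wrist_force: [-0.2, 0.6, -1.0]
opening: 0.0553
grasp_force: 53.9
```

```bash
python3 - <<'E'
from h import *
print(get_obs()['grasp_force'])
p,W=cloud("wrist");o=get_obs()
for c,q in blue(W,p,.15,.26):print(c.round(),rect(q),np.percentile(q[:,2],[5,50,95]).round(4))
plan(.634,.1215,.235,86.6)
E
```

```text
53.88116955757141
[273. 157.] (array([ 0.503 , -0.1761]), array([0.0514, 0.0006]), 11.1) [0.2047 0.2081 0.2113]
[275. 275.] (array([ 0.5123, -0.2242]), array([0.0987, 0.0561]), -78.8) [0.2265 0.2276 0.2285]
at [ 0.5121 -0.2287  0.2194] 101.02 turn -14.42 q1,q6 [-24.1  54.9] op 0.0551
   [1.0, 0.582, -0.049] yaw 0.0801
   [1.0, 0.283, -0.044] yaw 0
   [1.0, 0.283, -0.044] yaw 0
   [0.455, 0.129, -0.02] yaw 0
```

Request:
servo_tool(rows=[{"offset": [0.2, 0.1, -0.15], "yaw": 0, "claw": 1}, {"offset": [0.6, 0.3, -0.2], "yaw": 0.04, "claw": 1}, {"offset": [1, 0.58, -0.2], "yaw": 0.08, "claw": 1}, {"offset": [1, 0.58, -0.2], "yaw": 0.08, "claw": 1}])

```text
time: 15.85
ee_pos: [0.5503, -0.1168, 0.2379]
tcp_rot: [-179.8, -0.1, 86.7]
wrist_force: [-0.9, 0.2, -2.1]
opening: 0.0552
grasp_force: 53.9
```

Request:
servo_tool(rows=[{"offset": [0.5, 0.14, 0], "yaw": 0, "claw": 1}, {"offset": [1, 0.283, 0], "yaw": 0, "claw": 1}])

```text
time: 16.1
ee_pos: [0.5839, -0.0211, 0.2385]
tcp_rot: [-179.9, 0.0, 86.6]
wrist_force: [0.9, -0.2, -0.7]
opening: 0.0551
grasp_force: 53.9
```

Request:
servo_tool(rows=[{"offset": [0.5, 0.14, 0], "yaw": 0, "claw": 1}, {"offset": [1, 0.283, 0], "yaw": 0, "claw": 1}])

```text
time: 16.35
ee_pos: [0.6183, 0.0776, 0.2385]
tcp_rot: [-179.9, 0.0, 86.6]
wrist_force: [0.2, -0.8, -0.7]
opening: 0.055
grasp_force: 53.9
```

Request:
servo_tool(rows=[{"offset": [0.3, 0.08, 0], "yaw": 0, "claw": 1}, {"offset": [0.455, 0.13, 0], "yaw": 0, "claw": 1}, {"offset": [0.455, 0.13, 0], "yaw": 0, "claw": 1}, {"offset": [0.455, 0.13, 0], "yaw": 0, "claw": 1}])

```text
time: 16.85
ee_pos: [0.6337, 0.1201, 0.2401]
tcp_rot: [-180.0, 0.0, 86.6]
wrist_force: [0.2, -0.4, -1.1]
opening: 0.0552
grasp_force: 53.9
```

```bash
python3 - <<'E'
from h import *
look(.17,.3)
print(get_obs()['grasp_force'])
plan(.6339,.1215,.07,86.6)
E
```

```text
wrist [273. 157.] (array([0.6379, 0.1738]), array([0.0517, 0.0006]), -3.3) [0.2227 0.2268 0.2306] stand frame [0.0008 0.0538]
wrist [275. 275.] (array([0.6352, 0.1258]), array([0.0973, 0.0557]), 86.4) [0.2459 0.247  0.2479] stand frame [0.001  0.0058]
scene [267. 249.] (array([0.6338, 0.139 ]), array([0.0771, 0.0553]), 86.0) [0.2437 0.2468 0.2495] stand frame [-0.0012  0.0189]
53.902777433395386
at [0.6338 0.1204 0.2406] 86.55 turn 0.05 q1,q6 [ 10.8 104.2] op 0.0552
   [0.007, 0.0, 1.0] yaw -0.0003
   [0.005, 0.0, 0.706] yaw 0
```

Request:
servo_tool(rows=[{"offset": [0.01, 0, 0.4], "yaw": 0, "claw": 1}, {"offset": [0.01, 0, 0.8], "yaw": 0, "claw": 1}, {"offset": [0.01, 0, 1], "yaw": 0, "claw": 1}])

```text
time: 17.38
ee_pos: [0.633, 0.1216, 0.138]
tcp_rot: [-179.9, 0.0, 86.6]
wrist_force: [-0.2, 0.1, -0.5]
opening: 0.0555
grasp_force: 53.9
```

Request:
servo_tool(rows=[{"offset": [0, 0, 0.3], "yaw": 0, "claw": 1}, {"offset": [0, 0, 0.6], "yaw": 0, "claw": 1}, {"offset": [0, 0, 0.7], "yaw": 0, "claw": 1}, {"offset": [0, 0, 0.76], "yaw": 0, "claw": 1}, {"offset": [0, 0, 0.8], "yaw": 0, "claw": 1}, {"offset": [0, 0, 0.8], "yaw": 0, "claw": 1}])

```text
time: 18.12
ee_pos: [0.6342, 0.1225, 0.0609]
tcp_rot: [180.0, -0.0, 86.6]
wrist_force: [-0.4, -0.5, -1.0]
opening: 0.0554
grasp_force: 53.9
```

```bash
python3 - <<'E'
from h import *
look(.05,.08,100)
print(get_obs()['grasp_force'],get_obs()['ee_pos'])
E
```

```text
wrist [274. 274.] (array([0.6359, 0.1284]), array([0.0965, 0.056 ]), 86.9) [0.0667 0.0677 0.0687] stand frame [0.0015 0.0084]
scene [268. 290.] (array([0.6343, 0.1437]), array([0.0717, 0.0544]), 86.7) [0.0637 0.0672 0.0708] stand frame [-0.001   0.0236]
53.89722168445587 [0.63427149 0.12260221 0.06096845]
```

Request:
servo_tool(rows=[{"offset": [0, 0, 0.015], "yaw": 0, "claw": 1}, {"offset": [0, 0, 0.015], "yaw": 0, "claw": 0.5}, {"offset": [0, 0, 0.015], "yaw": 0, "claw": 0}, {"offset": [0, 0, 0.015], "yaw": 0, "claw": 0}, {"offset": [0, 0, 0.015], "yaw": 0, "claw": 0}, {"offset": [0, 0, 0.015], "yaw": 0, "claw": 0}, {"offset": [0, 0, -0.4], "yaw": 0, "claw": 0}, {"offset": [0, 0, -0.9], "yaw": 0, "claw": 0}, {"offset": [0, 0, -1], "yaw": 0, "claw": 0}])

```text
time: 19.4
ee_pos: [0.6353, 0.1228, 0.1645]
tcp_rot: [179.7, -0.1, 86.6]
wrist_force: [0.1, -0.7, -0.5]
opening: 0.0851
grasp_force: 0.0
```

Request:
servo_tool(rows=[{"offset": [0, 0, -0.3], "yaw": 0, "claw": 0}, {"offset": [0, 0, -0.7], "yaw": 0, "claw": 0}, {"offset": [0, 0, -0.7], "yaw": 0, "claw": 0}, {"offset": [0, 0, -0.7], "yaw": 0, "claw": 0}])

```text
time: 19.9
ee_pos: [0.6339, 0.1225, 0.2291]
tcp_rot: [-179.9, 0.0, 86.6]
wrist_force: [0.9, -0.4, -0.5]
opening: 0.0854
grasp_force: 0.0
```

```bash
python3 - <<'E'
from h import *
look(.05,.08,100)
f=np.load("top0.npz");p,W=cloud("top",f['p'],f['d'])
for c,q in comps((W[...,2]>.035)&(W[...,2]<.075)&(W[...,1]<-.35)&(W[...,0]>.3),W,20):print("jar?",c.round(),rect(q),q[:,2].max())
plan(.482,-.450,.15,82.8)
E
```

```text
wrist [275. 183.] (array([0.6349, 0.1213]), array([0.1091, 0.0535]), 86.8) [0.0651 0.0663 0.0674] stand frame [0.0009 0.0013]
scene [264. 284.] (array([0.6331, 0.124 ]), array([0.1115, 0.0543]), 87.3) [0.0623 0.0658 0.069 ] stand frame [-0.001   0.0038]
jar? [368. 102.] (array([ 0.8603, -0.376 ]), array([0.0587, 0.0505]), -0.8) 0.07428466771565323
jar? [484. 210.] (array([ 0.4462, -0.6999]), array([0.2916, 0.2471]), 0.2) 0.07496855870263541
jar? [428. 179.] (array([ 0.5636, -0.5366]), array([0.0435, 0.0415]), -89.8) 0.06763505374268997
at [0.6335 0.1224 0.2286] 86.62 turn -3.82 q1,q6 [ 10.9 104.3] op 0.0856
   [-1.0, -0.202, 0.136] yaw 0.0212
   [-1.0, -0.134, 0.134] yaw 0
   [-1.0, -0.134, 0.134] yaw 0
   [-1.0, -0.134, 0.134] yaw 0
   [-1.0, -0.134, 0.134] yaw 0
   [-0.858, -0.115, 0.115] yaw 0
```

Request:
servo_tool(rows=[{"offset": [-0.5, -0.1, 0], "yaw": 0.021, "claw": 0}, {"offset": [-1, -0.2, 0], "yaw": 0.021, "claw": 0}])

```text
time: 20.3
ee_pos: [0.6074, 0.0232, 0.2289]
tcp_rot: [-179.9, 0.0, 82.9]
wrist_force: [0.7, -0.3, 0.9]
opening: 0.0856
grasp_force: 0.0
```

Request:
servo_tool(rows=[{"offset": [-0.5, -0.07, 0], "yaw": 0, "claw": 0}, {"offset": [-1, -0.134, 0], "yaw": 0, "claw": 0}])

```text
time: 20.55
ee_pos: [0.5814, -0.0751, 0.2294]
tcp_rot: [-179.9, 0.0, 82.8]
wrist_force: [0.2, 0.1, 0.1]
opening: 0.085
grasp_force: 0.0
```

Request:
servo_tool(rows=[{"offset": [-0.5, -0.07, 0], "yaw": 0, "claw": 0}, {"offset": [-1, -0.134, 0], "yaw": 0, "claw": 0}])

```text
time: 20.8
ee_pos: [0.5556, -0.1726, 0.2294]
tcp_rot: [-179.9, -0.0, 82.8]
wrist_force: [0.8, -1.1, 1.0]
opening: 0.0856
grasp_force: 0.0
```

Request:
servo_tool(rows=[{"offset": [-0.5, -0.07, 0], "yaw": 0, "claw": 0}, {"offset": [-1, -0.134, 0], "yaw": 0, "claw": 0}])

```text
time: 21.05
ee_pos: [0.5299, -0.2702, 0.2294]
tcp_rot: [-179.9, -0.0, 82.8]
wrist_force: [0.1, 0.9, 1.5]
opening: 0.0852
grasp_force: 0.0
```

Request:
servo_tool(rows=[{"offset": [-0.5, -0.07, 0], "yaw": 0, "claw": 0}, {"offset": [-1, -0.134, 0.2], "yaw": 0, "claw": 0}])

```text
time: 21.3
ee_pos: [0.5047, -0.3681, 0.2107]
tcp_rot: [179.9, 0.0, 82.8]
wrist_force: [0.7, -0.7, 0.4]
opening: 0.0853
grasp_force: 0.0
```

Request:
servo_tool(rows=[{"offset": [-0.4, -0.06, 0.2], "yaw": 0, "claw": 0}, {"offset": [-0.86, -0.115, 0.56], "yaw": 0, "claw": 0}, {"offset": [-0.86, -0.115, 0.56], "yaw": 0, "claw": 0}, {"offset": [-0.86, -0.115, 0.56], "yaw": 0, "claw": 0}])

```text
time: 21.8
ee_pos: [0.4827, -0.4499, 0.1538]
tcp_rot: [-180.0, -0.1, 82.8]
wrist_force: [1.0, -0.4, -0.6]
opening: 0.0854
grasp_force: 0.0
```

```bash
python3 - <<'E'
from h import *
p,W=cloud("wrist")
for c,q in blue(W,p):print(c.round(),rect(q),np.median(q[:,2]).round(4))
plan(.482,-.450,.021,82.8)
E
```

```text
[275. 202.] (array([ 0.4834, -0.4547]), array([0.1087, 0.0542]), 82.7) 0.0283
[270. 357.] (array([ 0.4615, -0.5817]), array([0.1984, 0.0042]), 0.2) 0.0305
at [ 0.4832 -0.4497  0.1547] 82.87 turn -0.07 q1,q6 [-42.9  54.2] op 0.0854
   [-0.003, -0.009, 1.0] yaw 0.0004
   [-0.001, -0.003, 0.337] yaw 0
```

Request:
servo_tool(rows=[{"offset": [-0.025, 0, 0.5], "yaw": 0, "claw": 0}, {"offset": [-0.025, 0, 1], "yaw": 0, "claw": 0}, {"offset": [-0.025, 0, 1], "yaw": 0, "claw": 0}])

```text
time: 22.22
ee_pos: [0.4817, -0.4503, 0.0515]
tcp_rot: [-179.7, -0.2, 82.9]
wrist_force: [-0.8, -0.3, 1.0]
opening: 0.0851
grasp_force: 0.0
```

Request:
servo_tool(rows=[{"offset": [0, 0, 0.15], "yaw": 0, "claw": 0}, {"offset": [0, 0, 0.335], "yaw": 0, "claw": 0}, {"offset": [0, 0, 0.335], "yaw": 0, "claw": 0}, {"offset": [0, 0, 0.335], "yaw": 0, "claw": 1}, {"offset": [0, 0, 0.335], "yaw": 0, "claw": 1}, {"offset": [0, 0, 0.335], "yaw": 0, "claw": 1}, {"offset": [0, 0, 0.335], "yaw": 0, "claw": 1}, {"offset": [0, 0, 0.335], "yaw": 0, "claw": 1}, {"offset": [0, 0, 0.335], "yaw": 0, "claw": 1}])

```text
time: 23.35
ee_pos: [0.483, -0.4531, 0.0219]
tcp_rot: [179.9, 0.1, 82.8]
wrist_force: [-0.5, 0.3, 5.8]
opening: 0.0552
grasp_force: 54.9
```

Request:
servo_tool(rows=[{"offset": [0, 0, -0.3], "yaw": 0, "claw": 1}, {"offset": [0, 0, -0.6], "yaw": 0, "claw": 1}, {"offset": [0, 0, -1], "yaw": 0, "claw": 1}, {"offset": [0, 0, -1], "yaw": 0, "claw": 1}])

```text
time: 23.85
ee_pos: [0.4837, -0.4537, 0.1244]
tcp_rot: [179.7, 0.2, 82.8]
wrist_force: [-0.2, 0.5, -1.6]
opening: 0.0554
grasp_force: 54.3
```

Request:
servo_tool(rows=[{"offset": [0, 0, -0.4], "yaw": 0, "claw": 1}, {"offset": [0, 0, -0.8], "yaw": 0, "claw": 1}, {"offset": [0, 0, -1], "yaw": 0, "claw": 1}, {"offset": [0, 0, -1], "yaw": 0, "claw": 1}])

```text
time: 24.35
ee_pos: [0.4829, -0.453, 0.2211]
tcp_rot: [179.9, 0.0, 82.8]
wrist_force: [-0.1, -0.3, -2.3]
opening: 0.0555
grasp_force: 54.1
```

```bash
python3 - <<'E'
from h import *
print(get_obs()['grasp_force'])
p,W=cloud("wrist");o=get_obs()
for c,q in blue(W,p,.15,.26):print(c.round(),rect(q),np.percentile(q[:,2],[5,50,95]).round(4))
plan(.634,.1215,.24,86.6)
E
```

```text
54.14995551109314
[273. 161.] (array([ 0.4908, -0.4009]), array([0.0518, 0.0008]), -7.1) [0.2047 0.208  0.2109]
[275. 276.] (array([ 0.4845, -0.4484]), array([0.0966, 0.0567]), 82.9) [0.2263 0.2274 0.2283]
at [ 0.4826 -0.4528  0.2196] 82.84 turn 3.76 q1,q6 [-43.2  54. ] op 0.0553
   [1.0, 0.133, -0.035] yaw -0.0209
   [1.0, 0.201, -0.035] yaw 0
   [1.0, 0.201, -0.035] yaw 0
   [1.0, 0.201, -0.035] yaw 0
   [1.0, 0.201, -0.035] yaw 0
   [0.833, 0.167, -0.029] yaw 0
```

Request:
servo_tool(rows=[{"offset": [0.2, 0.02, -0.1], "yaw": 0, "claw": 1}, {"offset": [0.6, 0.08, -0.2], "yaw": -0.021, "claw": 1}, {"offset": [1, 0.133, -0.2], "yaw": -0.021, "claw": 1}])

```text
time: 24.78
ee_pos: [0.5085, -0.3533, 0.2405]
tcp_rot: [-180.0, -0.0, 86.7]
wrist_force: [0.9, 0.4, -1.0]
opening: 0.0551
grasp_force: 54.1
```

Request:
servo_tool(rows=[{"offset": [0.5, 0.1, 0], "yaw": 0, "claw": 1}, {"offset": [1, 0.2, 0], "yaw": 0, "claw": 1}])

```text
time: 25.02
ee_pos: [0.534, -0.254, 0.2398]
tcp_rot: [-179.9, -0.0, 86.6]
wrist_force: [0.1, 0.2, -2.8]
opening: 0.0551
grasp_force: 54.1
```

Request:
servo_tool(rows=[{"offset": [0.5, 0.1, 0], "yaw": 0, "claw": 1}, {"offset": [1, 0.2, 0], "yaw": 0, "claw": 1}])

```text
time: 25.28
ee_pos: [0.5597, -0.1552, 0.2399]
tcp_rot: [-179.9, -0.0, 86.6]
wrist_force: [0.1, 0.1, -1.7]
opening: 0.0552
grasp_force: 54.1
```

Request:
servo_tool(rows=[{"offset": [0.5, 0.1, 0], "yaw": 0, "claw": 1}, {"offset": [1, 0.2, 0], "yaw": 0, "claw": 1}])

```text
time: 25.52
ee_pos: [0.5854, -0.0567, 0.2399]
tcp_rot: [-179.9, -0.0, 86.6]
wrist_force: [0.1, -0.7, -1.1]
opening: 0.055
grasp_force: 54.1
```

Request:
servo_tool(rows=[{"offset": [0.5, 0.1, 0], "yaw": 0, "claw": 1}, {"offset": [1, 0.2, 0], "yaw": 0, "claw": 1}])

```text
time: 25.78
ee_pos: [0.6111, 0.0419, 0.2399]
tcp_rot: [-179.9, 0.0, 86.7]
wrist_force: [-0.1, -1.1, -1.3]
opening: 0.0553
grasp_force: 54.1
```

Request:
servo_tool(rows=[{"offset": [0.4, 0.08, 0], "yaw": 0, "claw": 1}, {"offset": [0.7, 0.14, 0], "yaw": 0, "claw": 1}, {"offset": [0.83, 0.167, 0], "yaw": 0, "claw": 1}, {"offset": [0.83, 0.167, 0], "yaw": 0, "claw": 1}, {"offset": [0.83, 0.167, 0], "yaw": 0, "claw": 1}])

```text
time: 26.4
ee_pos: [0.633, 0.1204, 0.2407]
tcp_rot: [-180.0, 0.0, 86.6]
wrist_force: [-0.5, -0.2, -2.1]
opening: 0.0551
grasp_force: 54.1
```

```bash
python3 - <<'E'
from h import *
look(.17,.3)
print(get_obs()['grasp_force'])
plan(.6339,.1220,.0885,86.6)
E
```

```text
wrist [271. 160.] (array([0.6374, 0.1729]), array([0.0518, 0.0007]), -3.5) [0.2222 0.2272 0.2307] stand frame [0.0004 0.0529]
wrist [275. 276.] (array([0.6345, 0.1258]), array([0.0952, 0.0563]), 86.9) [0.246  0.2471 0.248 ] stand frame [0.0003 0.0057]
scene [267. 249.] (array([0.6334, 0.1384]), array([0.0763, 0.0548]), 86.7) [0.2432 0.2467 0.2496] stand frame [-0.0016  0.0182]
54.14481461048126
at [0.6332 0.1203 0.241 ] 86.55 turn 0.05 q1,q6 [ 10.8 104.2] op 0.0549
   [0.011, 0.004, 1.0] yaw -0.0003
   [0.006, 0.002, 0.525] yaw 0
```

Request:
servo_tool(rows=[{"offset": [0.02, 0.005, 0.4], "yaw": 0, "claw": 1}, {"offset": [0.02, 0.005, 0.8], "yaw": 0, "claw": 1}, {"offset": [0.02, 0.005, 1], "yaw": 0, "claw": 1}])

```text
time: 26.92
ee_pos: [0.633, 0.1223, 0.1383]
tcp_rot: [-179.9, 0.0, 86.6]
wrist_force: [0.6, -0.7, -0.5]
opening: 0.0549
grasp_force: 54.0
```

Request:
servo_tool(rows=[{"offset": [0, 0, 0.25], "yaw": 0, "claw": 1}, {"offset": [0, 0, 0.4], "yaw": 0, "claw": 1}, {"offset": [0, 0, 0.48], "yaw": 0, "claw": 1}, {"offset": [0, 0, 0.525], "yaw": 0, "claw": 1}, {"offset": [0, 0, 0.525], "yaw": 0, "claw": 1}])

```text
time: 27.55
ee_pos: [0.6341, 0.1233, 0.0887]
tcp_rot: [180.0, -0.0, 86.6]
wrist_force: [-0.9, 0.1, -2.1]
opening: 0.0554
grasp_force: 54.0
```

```bash
python3 - <<'E'
from h import *
look(.078,.12,100)
print(get_obs()['grasp_force'],get_obs()['ee_pos'])
E
```

```text
wrist [274. 276.] (array([0.6355, 0.1288]), array([0.0955, 0.0566]), 87.4) [0.0939 0.095  0.0959] stand frame [0.0011 0.0088]
scene [268. 285.] (array([0.6341, 0.1439]), array([0.0715, 0.0549]), 85.9) [0.0915 0.0947 0.0977] stand frame [-0.0012  0.0238]
53.98913025856018 [0.63422279 0.12335846 0.08900794]
```

Request:
servo_tool(rows=[{"offset": [0, 0, 0.01], "yaw": 0, "claw": 1}, {"offset": [0, 0, 0.01], "yaw": 0, "claw": 0.5}, {"offset": [0, 0, 0.01], "yaw": 0, "claw": 0}, {"offset": [0, 0, 0.01], "yaw": 0, "claw": 0}, {"offset": [0, 0, 0.01], "yaw": 0, "claw": 0}, {"offset": [0, 0, 0.01], "yaw": 0, "claw": 0}, {"offset": [0, 0, -0.4], "yaw": 0, "claw": 0}, {"offset": [0, 0, -0.9], "yaw": 0, "claw": 0}, {"offset": [0, 0, -1], "yaw": 0, "claw": 0}])

```text
time: 28.82
ee_pos: [0.6351, 0.1235, 0.1925]
tcp_rot: [179.7, -0.1, 86.6]
wrist_force: [-0.4, -0.7, -0.0]
opening: 0.0852
grasp_force: 0.0
```

Request:
servo_tool(rows=[{"offset": [0, 0, -0.3], "yaw": 0, "claw": 0}, {"offset": [0, 0, -0.5], "yaw": 0, "claw": 0}, {"offset": [0, 0, -0.5], "yaw": 0, "claw": 0}, {"offset": [0, 0, -0.5], "yaw": 0, "claw": 0}])

```text
time: 29.32
ee_pos: [0.6337, 0.1232, 0.2368]
tcp_rot: [-179.9, 0.0, 86.6]
wrist_force: [-0.5, 0.1, -0.6]
opening: 0.0854
grasp_force: 0.0
```

```bash
cat >> h.py <<'E'
def low(cams,box,lo=.008,hi=.05,mn=25):
    for n in cams:
        p,W=cloud(n);m=(W[...,0]>box[0])&(W[...,0]<box[1])&(W[...,1]>box[2])&(W[...,1]<box[3])&(W[...,2]>lo)&(W[...,2]<hi)
        for c,q in comps(m,W,mn): print(n,c.round(),rect(q),np.percentile(q[:,2],[10,50,95]).round(4))
E
python3 - <<'E'
from h import *
look(.078,.12,100)
low(("top","scene"),(.55,.72,-.47,-.06));print("handle");low(("top","scene"),(.55,.72,-.47,-.06),.024,.05,8)
plan(.6315,-.268,.15,93.7)
p,W=cloud("wrist");cv2.imwrite("pics/w1.png",p[:,:,::-1])
E
```

```text
wrist [275. 191.] (array([0.6347, 0.1219]), array([0.1077, 0.0537]), 86.4) [0.0932 0.0943 0.0954] stand frame [0.0007 0.0018]
scene [265. 279.] (array([0.6328, 0.125 ]), array([0.1098, 0.0552]), 86.2) [0.0898 0.0935 0.097 ] stand frame [-0.0014  0.0048]
top [284. 162.] (array([ 0.6722, -0.0723]), array([0.047 , 0.0131]), 25.6) [0.0087 0.0122 0.0183]
top [342. 169.] (array([ 0.6319, -0.2656]), array([0.3402, 0.0242]), -86.5) [0.0108 0.015  0.0343]
top [294. 194.] (array([ 0.5593, -0.0919]), array([0.037 , 0.0179]), 88.5) [0.0231 0.0257 0.0302]
scene [209. 198.] (array([ 0.6302, -0.2718]), array([0.3277, 0.0243]), -86.5) [0.0105 0.0144 0.0328]
scene [223. 249.] (array([ 0.669 , -0.0708]), array([0.0365, 0.0087]), 35.1) [0.0094 0.0111 0.0132]
handle
top [343. 168.] (array([ 0.6316, -0.2652]), array([0.0609, 0.0224]), -85.5) [0.0271 0.0317 0.0363]
top [293. 194.] (array([ 0.5594, -0.0918]), array([0.0371, 0.0177]), -89.6) [0.0244 0.0265 0.0317]
scene [209. 197.] (array([ 0.6295, -0.2619]), array([0.0619, 0.0231]), -86.0) [0.0275 0.0307 0.0352]
at [0.6338 0.1233 0.2379] 86.62 turn 7.08 q1,q6 [ 11.  104.4] op 0.0854
   [-1.0, 0.053, 0.225] yaw -0.0393
   [-1.0, -0.071, 0.225] yaw 0
   [-1.0, -0.071, 0.225] yaw 0
   [-0.904, -0.064, 0.204] yaw 0
```

View pics/w1.png

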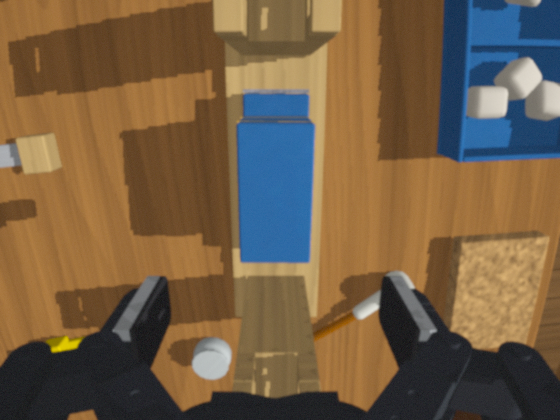

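The wrist view shows the three cases stacked squarely at (275,190), centred between the uprights. Next is the bar, handle at about (.631,-.265).

Request:
servo_tool(rows=[{"offset": [-0.5, 0.03, 0], "yaw": -0.039, "claw": 0}, {"offset": [-1, 0.053, 0], "yaw": -0.039, "claw": 0}])

```text
time: 29.98
ee_pos: [0.6332, 0.0225, 0.2381]
tcp_rot: [-180.0, 0.0, 93.8]
wrist_force: [0.3, -0.4, -0.7]
opening: 0.0854
grasp_force: 0.0
```

Request:
servo_tool(rows=[{"offset": [-0.5, -0.035, 0], "yaw": 0, "claw": 0}, {"offset": [-1, -0.07, 0], "yaw": 0, "claw": 0}])

```text
time: 30.22
ee_pos: [0.6325, -0.0786, 0.2384]
tcp_rot: [180.0, 0.0, 93.6]
wrist_force: [1.4, 0.2, 0.7]
opening: 0.0854
grasp_force: 0.0
```

Request:
servo_tool(rows=[{"offset": [-0.5, -0.035, 0], "yaw": 0, "claw": 0}, {"offset": [-1, -0.07, 0.2], "yaw": 0, "claw": 0}])

```text
time: 30.48
ee_pos: [0.6324, -0.1792, 0.2197]
tcp_rot: [179.8, 0.1, 93.6]
wrist_force: [1.1, 0.0, -0.1]
opening: 0.0857
grasp_force: 0.0
```

Request:
servo_tool(rows=[{"offset": [-0.45, -0.03, 0.3], "yaw": 0, "claw": 0}, {"offset": [-0.87, -0.064, 0.65], "yaw": 0, "claw": 0}, {"offset": [-0.87, -0.064, 0.65], "yaw": 0, "claw": 0}, {"offset": [-0.87, -0.064, 0.65], "yaw": 0, "claw": 0}])

```text
time: 30.98
ee_pos: [0.6312, -0.2643, 0.1538]
tcp_rot: [180.0, -0.0, 93.6]
wrist_force: [0.1, -0.2, 1.4]
opening: 0.0856
grasp_force: 0.0
```

```bash
python3 - <<'E'
from h import *
low(("wrist",),(.55,.72,-.47,-.06));low(("wrist",),(.55,.72,-.47,-.06),.024,.05)
plan(.631,-.265,.024,93.7)
E
```

```text
wrist [275. 180.] (array([ 0.6335, -0.2849]), array([0.3051, 0.0223]), -86.3) [0.0134 0.0144 0.0326]
wrist [274. 204.] (array([ 0.6323, -0.2667]), array([0.0594, 0.022 ]), -86.3) [0.0307 0.0321 0.0332]
at [ 0.6318 -0.2636  0.1549] 93.71 turn -0.01 q1,q6 [-22.7  63.6] op 0.0854
   [-0.01, -0.007, 1.0] yaw 0.0
   [-0.003, -0.002, 0.309] yaw 0
```

Request:
servo_tool(rows=[{"offset": [-0.02, 0, 0.5], "yaw": 0, "claw": 0.2}, {"offset": [-0.02, 0, 1], "yaw": 0, "claw": 0.3}, {"offset": [-0.02, 0, 1], "yaw": 0, "claw": 0.3}])

```text
time: 31.45
ee_pos: [0.6297, -0.2647, 0.0503]
tcp_rot: [-179.7, -0.2, 93.7]
wrist_force: [-0.3, -1.0, 0.6]
opening: 0.0598
grasp_force: 0.0
```

Request:
servo_tool(rows=[{"offset": [0, 0, 0.15], "yaw": 0, "claw": 0.3}, {"offset": [0, 0, 0.3], "yaw": 0, "claw": 0.3}, {"offset": [0, 0, 0.3], "yaw": 0, "claw": 0.3}, {"offset": [0, 0, 0.3], "yaw": 0, "claw": 1}, {"offset": [0, 0, 0.3], "yaw": 0, "claw": 1}, {"offset": [0, 0, 0.3], "yaw": 0, "claw": 1}, {"offset": [0, 0, 0.3], "yaw": 0, "claw": 1}, {"offset": [0, 0, 0.3], "yaw": 0, "claw": 1}, {"offset": [0, 0, 0.3], "yaw": 0, "claw": 1}], squeeze=70)

```text
time: 32.58
ee_pos: [0.6317, -0.2668, 0.0242]
tcp_rot: [179.9, 0.0, 93.6]
wrist_force: [-0.1, -0.1, 6.2]
opening: 0.0211
grasp_force: 69.5
```

Request:
servo_tool(rows=[{"offset": [0, 0, -0.3], "yaw": 0, "claw": 1}, {"offset": [0, 0, -0.6], "yaw": 0, "claw": 1}, {"offset": [0, 0, -1], "yaw": 0, "claw": 1}, {"offset": [0, 0, -1], "yaw": 0, "claw": 1}])

```text
time: 33.08
ee_pos: [0.6325, -0.2671, 0.1268]
tcp_rot: [179.7, 0.1, 93.6]
wrist_force: [0.4, 0.3, -2.5]
opening: 0.0216
grasp_force: 68.8
```

Request:
servo_tool(rows=[{"offset": [0, 0, -0.4], "yaw": 0, "claw": 1}, {"offset": [0, 0, -0.8], "yaw": 0, "claw": 1}, {"offset": [0, 0, -1], "yaw": 0, "claw": 1}, {"offset": [0, 0, -1], "yaw": 0, "claw": 1}])

```text
time: 33.58
ee_pos: [0.6317, -0.2667, 0.2234]
tcp_rot: [179.9, 0.0, 93.6]
wrist_force: [-0.1, 0.3, -1.8]
opening: 0.0212
grasp_force: 68.9
```

```bash
python3 - <<'E'
from h import *
print(get_obs()['grasp_force'])
low(("top","wrist","scene"),(.5,.75,-.47,-.06),.17,.3)
plan(.634,.1205,.25,86.6)
E
```

```text
68.87560576200485
top [403. 142.] (array([ 0.6423, -0.4168]), array([0.0371, 0.0238]), -87.6) [0.2081 0.2129 0.2178]
top [314. 155.] (array([ 0.6259, -0.1564]), array([0.1211, 0.0249]), -86.4) [0.2089 0.2133 0.2172]
wrist [274. 301.] (array([ 0.6303, -0.241 ]), array([0.1395, 0.1174]), -47.8) [0.2117 0.252  0.2831]
scene [206. 154.] (array([ 0.6169, -0.2313]), array([0.2614, 0.1265]), -68.5) [0.2078 0.2312 0.2966]
scene [179. 127.] (array([ 0.6418, -0.4086]), array([0.0554, 0.0211]), 85.5) [0.2047 0.2104 0.2131]
at [ 0.6309 -0.2664  0.2209] 93.64 turn -7.04 q1,q6 [-22.9  63.5] op 0.021
   [1.0, 0.072, -0.075] yaw 0.0391
   [1.0, -0.051, -0.075] yaw 0
   [1.0, -0.051, -0.075] yaw 0
   [0.863, -0.044, -0.065] yaw 0
```

Request:
servo_tool(rows=[{"offset": [0.2, 0.02, -0.15], "yaw": 0, "claw": 1}, {"offset": [0.6, 0.04, -0.25], "yaw": 0.02, "claw": 1}, {"offset": [1, 0.072, -0.25], "yaw": 0.039, "claw": 1}, {"offset": [1, 0.072, -0.25], "yaw": 0.039, "claw": 1}])

```text
time: 34.22
ee_pos: [0.6322, -0.1629, 0.2489]
tcp_rot: [180.0, -0.0, 86.8]
wrist_force: [-0.2, -0.6, -0.9]
opening: 0.0206
grasp_force: 68.9
```

Request:
servo_tool(rows=[{"offset": [0.5, -0.025, 0], "yaw": 0, "claw": 1}, {"offset": [1, -0.05, 0], "yaw": 0, "claw": 1}])

```text
time: 34.48
ee_pos: [0.6327, -0.0653, 0.248]
tcp_rot: [-180.0, -0.0, 86.6]
wrist_force: [0.1, -0.8, -1.2]
opening: 0.0205
grasp_force: 68.9
```

Request:
servo_tool(rows=[{"offset": [0.5, -0.025, 0], "yaw": 0, "claw": 1}, {"offset": [1, -0.05, 0], "yaw": 0, "claw": 1}])

```text
time: 34.72
ee_pos: [0.6336, 0.0354, 0.2482]
tcp_rot: [-180.0, 0.0, 86.6]
wrist_force: [-0.3, 0.4, -1.7]
opening: 0.021
grasp_force: 68.9
```

Request:
servo_tool(rows=[{"offset": [0.4, -0.02, 0], "yaw": 0, "claw": 1}, {"offset": [0.75, -0.04, 0], "yaw": 0, "claw": 1}, {"offset": [0.86, -0.044, 0], "yaw": 0, "claw": 1}, {"offset": [0.86, -0.044, 0], "yaw": 0, "claw": 1}, {"offset": [0.86, -0.044, 0], "yaw": 0, "claw": 1}])

```text
time: 35.35
ee_pos: [0.6347, 0.1189, 0.2483]
tcp_rot: [-180.0, 0.0, 86.6]
wrist_force: [-0.1, -0.1, -2.1]
opening: 0.0211
grasp_force: 68.9
```

```bash
python3 - <<'E'
from h import *
print(get_obs()['grasp_force'])
low(("top","wrist","scene"),(.5,.75,-.1,.33),.21,.26)
for n in("top","scene","wrist"):
    p,W=cloud(n);cv2.imwrite(f"pics/b_{n}.png",p[:,:,::-1])
look(.078,.12,100)
plan(.634,.1205,.17,86.6)
E
```

```text
68.92704539000988
top [258. 156.] (array([0.6289, 0.0104]), array([0.1173, 0.0246]), 86.9) [0.2329 0.2383 0.2416]
top [168. 158.] (array([0.6443, 0.2653]), array([0.0497, 0.0229]), 85.2) [0.2312 0.2379 0.2415]
wrist [274. 199.] (array([0.6347, 0.1435]), array([0.1647, 0.048 ]), -85.9) [0.2376 0.2389 0.2569]
scene [239. 206.] (array([ 0.626 , -0.0119]), array([0.078 , 0.0219]), 84.0) [0.2317 0.2375 0.2406]
scene [276. 270.] (array([0.6322, 0.1956]), array([0.1925, 0.0478]), -88.7) [0.2337 0.2383 0.2571]
wrist [241. 179.] (array([0.6104, 0.124 ]), array([0.1051, 0.0046]), 86.7) [0.0931 0.0943 0.0953] stand frame [-0.0237  0.0025]
wrist [307. 172.] (array([0.661 , 0.1281]), array([0.0896, 0.0021]), 86.8) [0.0933 0.0942 0.0952] stand frame [0.0266 0.0096]
scene [264. 280.] (array([0.6365, 0.1253]), array([0.1094, 0.0501]), 87.2) [0.0898 0.0937 0.0967] stand frame [0.0023 0.0053]
at [0.6346 0.1198 0.2483] 86.6 turn -0.0 q1,q6 [ 10.7 104.1] op 0.0208
   [0.006, -0.007, 0.783] yaw 0.0
```

View pics/b_wrist.png

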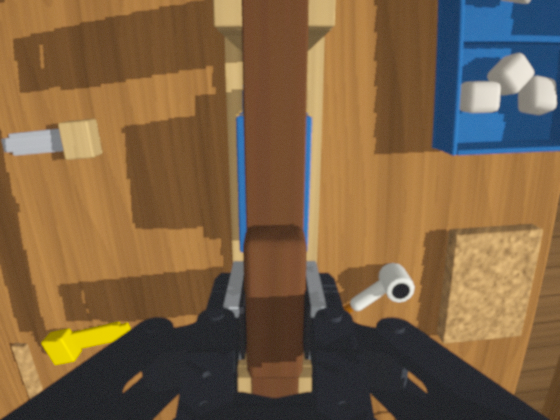

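The wrist view shows the bar at columns 244–308, centred over the upright's cheeks at 220–337. I'm lowering it straight down.

Request:
servo_tool(rows=[{"offset": [0, -0.005, 0.3], "yaw": 0, "claw": 1}, {"offset": [0, -0.005, 0.5], "yaw": 0, "claw": 1}, {"offset": [0, -0.005, 0.6], "yaw": 0, "claw": 1}, {"offset": [0, -0.005, 0.6], "yaw": 0, "claw": 1}])

```text
time: 36.3
ee_pos: [0.6339, 0.12, 0.188]
tcp_rot: [-180.0, 0.0, 86.6]
wrist_force: [0.6, -0.5, -2.0]
opening: 0.0206
grasp_force: 68.9
```

Request:
servo_tool(rows=[{"offset": [0, 0, 0.1], "yaw": 0, "claw": 1}, {"offset": [0, 0, 0.2], "yaw": 0, "claw": 1}, {"offset": [0, 0, 0.28], "yaw": 0, "claw": 1}, {"offset": [0, 0, 0.33], "yaw": 0, "claw": 1}, {"offset": [0, 0, 0.33], "yaw": 0, "claw": 1}])

```text
time: 36.92
ee_pos: [0.634, 0.12, 0.1551]
tcp_rot: [-180.0, 0.0, 86.6]
wrist_force: [0.8, 0.5, -1.4]
opening: 0.0211
grasp_force: 69.1
```

```bash
python3 - <<'E'
from h import *
o=get_obs();print(o['grasp_force'],o['wrist_force'],o['ee_pos'])
low(("top","wrist","scene"),(.5,.75,-.1,.33),.138,.162)
E
```

```text
69.07002367079258 [ 0.78601753  0.48451208 -1.42348252] [0.63401207 0.12004492 0.15512525]
top [268. 159.] (array([ 0.6452, -0.0166]), array([0.0521, 0.0047]), 85.9) [0.1406 0.1459 0.161 ]
top [176. 166.] (array([0.6496, 0.2663]), array([0.0518, 0.0296]), -88.6) [0.1422 0.1453 0.1518]
top [259. 165.] (array([0.6278, 0.0113]), array([0.1173, 0.0242]), 85.8) [0.142  0.1454 0.1493]
top [268. 174.] (array([ 0.5993, -0.0144]), array([0.0488, 0.0056]), 87.4) [0.1415 0.1466 0.1579]
top [178. 176.] (array([0.6147, 0.2579]), array([0.0437, 0.0051]), 87.0) [0.1419 0.1477 0.1609]
wrist [207.   2.] (array([0.6188, 0.2278]), array([0.0141, 0.0009]), -3.4) [0.1385 0.1411 0.1445]
wrist [274. 136.] (array([0.6383, 0.1753]), array([0.1019, 0.0485]), 86.8) [0.1445 0.1455 0.1588]
wrist [345.   1.] (array([0.6647, 0.2252]), array([0.0139, 0.0011]), -5.7) [0.1386 0.1412 0.1444]
wrist [247. 358.] (array([0.6236, 0.1004]), array([0.0128, 0.0009]), 85.0) [0.1605 0.1613 0.162 ]
wrist [302. 358.] (array([0.6446, 0.0987]), array([0.0083, 0.0005]), 88.6) [0.1601 0.1607 0.1618]
wrist [274. 386.] (array([0.6328, 0.0765]), array([0.0286, 0.022 ]), 85.1) [0.1448 0.1454 0.1462]
scene [240. 230.] (array([ 0.6393, -0.0108]), array([0.0791, 0.0405]), 77.2) [0.1423 0.1454 0.1595]
scene [280. 297.] (array([0.6382, 0.2038]), array([0.1797, 0.061 ]), 87.4) [0.1423 0.1453 0.1599]
```

Request:
servo_tool(rows=[{"offset": [0, 0, 0.012], "yaw": 0, "claw": 1}, {"offset": [0, 0, 0.012], "yaw": 0, "claw": 0.7}, {"offset": [0, 0, 0.012], "yaw": 0, "claw": 0.4}, {"offset": [0, 0, 0.012], "yaw": 0, "claw": 0.3}, {"offset": [0, 0, 0.012], "yaw": 0, "claw": 0.3}, {"offset": [0, 0, 0.012], "yaw": 0, "claw": 0.3}, {"offset": [0, 0, -0.3], "yaw": 0, "claw": 0.3}, {"offset": [0, 0, -0.8], "yaw": 0, "claw": 0.3}, {"offset": [0, 0, -0.9], "yaw": 0, "claw": 0}, {"offset": [0, 0, -0.9], "yaw": 0, "claw": 0}])

```text
time: 38.33
ee_pos: [0.6344, 0.1201, 0.2457]
tcp_rot: [179.9, -0.0, 86.6]
wrist_force: [-0.3, 0.0, 1.3]
opening: 0.0856
grasp_force: 0.0
```

```bash
python3 - <<'E'
from h import *
low(("top","wrist"),(.5,.75,-.1,.33),.138,.150);print("handle");low(("wrist","top","scene"),(.57,.7,.05,.2),.155,.168)
print("keys");low(("top","scene"),(.2,.5,0.05,.38),.013,.03,10);print("blades");low(("top","scene"),(.2,.5,0.05,.38),.0035,.03,30)
p,W=cloud("scene");cv2.imwrite("pics/s2.png",cv2.resize(p[:,:,::-1],(800,600)))
E
```

```text
top [260. 165.] (array([0.6333, 0.0106]), array([0.117 , 0.0342]), 88.8) [0.1407 0.1444 0.1485]
top [172. 167.] (array([0.6455, 0.2761]), array([0.0315, 0.0198]), -88.1) [0.1416 0.1442 0.1477]
top [268. 174.] (array([ 0.5989, -0.014 ]), array([0.0492, 0.0045]), 85.8) [0.1431 0.1467 0.1495]
wrist [246.  11.] (array([0.626 , 0.2377]), array([0.0161, 0.0011]), 88.5) [0.1399 0.1462 0.149 ]
wrist [275.  84.] (array([0.6396, 0.1955]), array([0.0971, 0.0223]), 86.9) [0.1432 0.1442 0.1453]
wrist [310.  22.] (array([0.6605, 0.231 ]), array([0.0221, 0.0109]), -57.0) [0.14   0.1458 0.1495]
wrist [234.  34.] (array([0.6187, 0.2276]), array([0.014 , 0.0004]), -3.2) [0.1386 0.1432 0.1496]
wrist [275. 331.] (array([0.6298, 0.0247]), array([0.1144, 0.0223]), 86.6) [0.1436 0.1443 0.1453]
wrist [246. 360.] (array([ 0.6059, -0.0116]), array([0.0461, 0.0135]), 88.3) [0.1396 0.1448 0.1496]
wrist [304. 360.] (array([ 0.6448, -0.0107]), array([0.0448, 0.014 ]), 67.8) [0.1394 0.1441 0.1492]
handle
wrist [275. 221.] (array([0.6353, 0.1201]), array([0.0598, 0.0221]), 86.7) [0.1608 0.162  0.1631]
scene [264. 2
[... 952 characters left out ...]
0047 0.0097 0.0254]
top [200. 299.] (array([0.2544, 0.2406]), array([0.1108, 0.0451]), -7.8) [0.0043 0.0081 0.0243]
top [161. 311.] (array([0.2184, 0.3639]), array([0.0363, 0.0311]), 4.2) [0.0051 0.0083 0.0128]
scene [406. 267.] (array([0.2468, 0.2408]), array([0.0957, 0.0408]), -6.3) [0.0043 0.0082 0.0249]
scene [338. 273.] (array([0.4052, 0.1597]), array([0.1109, 0.0425]), 2.6) [0.0048 0.0095 0.0246]
scene [440. 298.] (array([0.2183, 0.3637]), array([0.0349, 0.0319]), -0.8) [0.0051 0.0078 0.0117]
scene [389. 311.] (array([0.3526, 0.331 ]), array([0.1067, 0.0478]), -18.9) [0.0046 0.0085 0.0239]
scene [357. 337.] (array([0.4833, 0.3498]), array([0.0602, 0.0152]), 89.4) [0.0073 0.0111 0.0165]
```

View pics/s2.png

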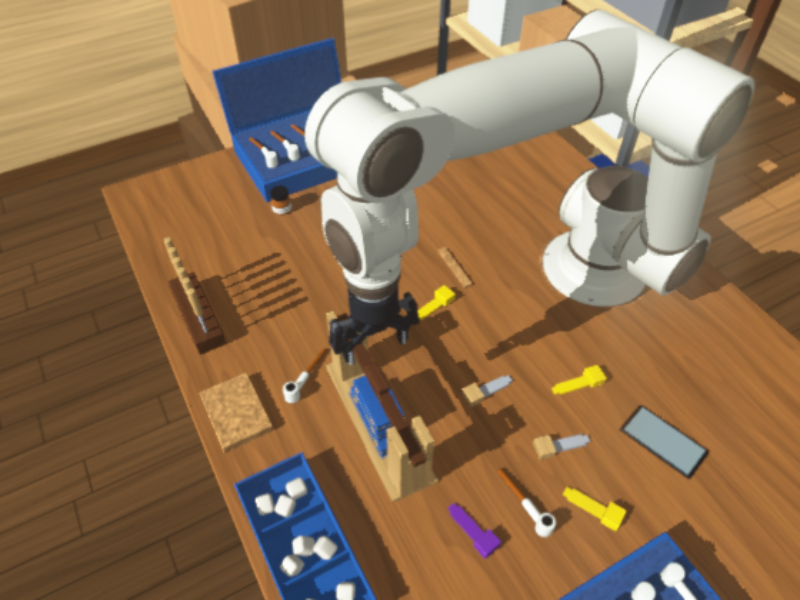

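The scene view shows the bar seated, with its top at 0.144. The first steel-bladed key has been knocked to about (470,393), near (.444,.162); the other is at (545,446), near (.39,.324). The yellow and purple keys are left alone.

```bash
python3 - <<'E'
from h import *
plan(.444,.162,.15,182.6)
E
```

```text
at [0.634  0.1201 0.245 ] 86.62 turn 95.98 q1,q6 [ 10.7 104.1] op 0.0852
   [0.16, -1.0, 0.494] yaw -0.5332
   [0.901, 0.242, 0.456] yaw 0
```

Request:
servo_tool(rows=[{"offset": [0.08, -0.5, 0], "yaw": -0.05, "claw": 0}, {"offset": [0.16, -1, 0], "yaw": -0.1, "claw": 0}, {"offset": [0.16, -1, 0], "yaw": -0.2, "claw": 0}, {"offset": [0.16, -1, 0], "yaw": -0.3, "claw": 0}, {"offset": [0.16, -1, 0], "yaw": -0.4, "claw": 0}, {"offset": [0.16, -1, 0], "yaw": -0.5, "claw": 0}, {"offset": [0.16, -1, 0], "yaw": -0.533, "claw": 0}, {"offset": [0.16, -1, 0], "yaw": -0.533, "claw": 0}, {"offset": [0.16, -1, 0], "yaw": -0.533, "claw": 0}, {"offset": [0.16, -1, 0], "yaw": -0.533, "claw": 0}, {"offset": [0.16, -1, 0], "yaw": -0.533, "claw": 0}])

```text
time: 40.2
ee_pos: [0.5352, 0.1419, 0.2453]
tcp_rot: [180.0, 0.0, -177.5]
wrist_force: [1.2, -0.1, 0.6]
opening: 0.0856
grasp_force: 0.0
```

Request:
servo_tool(rows=[{"offset": [0.45, 0.12, 0.45], "yaw": 0, "claw": 0}, {"offset": [0.9, 0.24, 0.95], "yaw": 0, "claw": 0}, {"offset": [0.9, 0.24, 0.95], "yaw": 0, "claw": 0}, {"offset": [0.9, 0.24, 0.95], "yaw": 0, "claw": 0}])

```text
time: 40.7
ee_pos: [0.4446, 0.1621, 0.1511]
tcp_rot: [180.0, 0.1, -177.5]
wrist_force: [0.7, -0.6, 0.2]
opening: 0.0857
grasp_force: 0.0
```

```bash
cat >> h.py <<'E'
def key(near,cams=("wrist",)):
    for n in cams:
        p,W=cloud(n);m=(np.hypot(W[...,0]-near[0],W[...,1]-near[1])<.14)&(W[...,2]<.03)
        for lo,nm in((.0038,"key"),(.015,"block")):
            for c,q in comps(m&(W[...,2]>lo),W,20):
                k=q[q[:,2]>.018] if nm=="block" else q[q[:,2]<.012]
                if len(k)>8: print(n,nm,c.round(),rect(k),np.median(k[:,2]).round(4))
E
python3 - <<'E'
from h import *
key((.44,.16),("wrist","scene","top"))
p,W=cloud("wrist");cv2.imwrite("pics/w3.png",p[:,:,::-1])
print(get_obs()['ee_pos'],get_obs()['tcp_rot'])
E
```

```text
wrist key [276. 156.] (array([0.3936, 0.1595]), array([0.0771, 0.0353]), 1.4) 0.0061
wrist block [274. 201.] (array([0.4459, 0.1607]), array([0.0359, 0.0306]), 89.7) 0.022
scene key [338. 273.] (array([0.3998, 0.1668]), array([0.1206, 0.032 ]), -1.6) 0.0065
scene block [331. 275.] (array([0.4431, 0.1643]), array([0.038 , 0.0311]), 86.2) 0.0215
[0.44588943 0.16208603 0.15197952] [ 1.79951201e+02  1.58716552e-01 -1.77489246e+02]
```

View pics/w3.png

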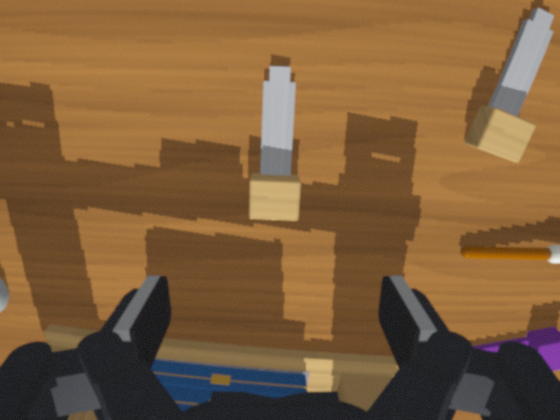

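The wrist view shows the key's block at (275,198) and its blade running up to (280,68), about 1.3° off the tool axis. It's the steel-bladed, wood-gripped key. Grasping it now.

Request:
servo_tool(rows=[{"offset": [0, 0, 0.5], "yaw": 0.007, "claw": 0}, {"offset": [0, 0, 1], "yaw": 0.007, "claw": 0.15}, {"offset": [0, 0, 1], "yaw": 0.007, "claw": 0.15}])

```text
time: 41.28
ee_pos: [0.443, 0.1611, 0.048]
tcp_rot: [-179.9, -0.3, -178.7]
wrist_force: [-0.4, -0.6, 1.0]
opening: 0.0725
grasp_force: 0.0
```

Request:
servo_tool(rows=[{"offset": [0, 0, 0.15], "yaw": 0, "claw": 0.15}, {"offset": [0, 0, 0.32], "yaw": 0, "claw": 0.15}, {"offset": [0, 0, 0.32], "yaw": 0, "claw": 0.15}, {"offset": [0, 0, 0.32], "yaw": 0, "claw": 1}, {"offset": [0, 0, 0.32], "yaw": 0, "claw": 1}, {"offset": [0, 0, 0.32], "yaw": 0, "claw": 1}, {"offset": [0, 0, 0.32], "yaw": 0, "claw": 1}, {"offset": [0, 0, 0.32], "yaw": 0, "claw": 1}, {"offset": [0, 0, 0.32], "yaw": 0, "claw": 1}], squeeze=60)

```text
time: 42.4
ee_pos: [0.446, 0.1625, 0.0212]
tcp_rot: [179.9, 0.3, -178.7]
wrist_force: [-0.9, -1.0, 15.6]
opening: 0.035
grasp_force: 67.7
```

Request:
servo_tool(rows=[{"offset": [0, 0, -0.3], "yaw": 0, "claw": 1}, {"offset": [0, 0, -0.6], "yaw": 0, "claw": 1}, {"offset": [0, 0, -1], "yaw": 0, "claw": 1}, {"offset": [0, 0, -1], "yaw": 0, "claw": 1}])

```text
time: 42.9
ee_pos: [0.4459, 0.1625, 0.1219]
tcp_rot: [179.9, 0.3, -178.7]
wrist_force: [0.8, 0.6, -1.1]
opening: 0.0347
grasp_force: 60.4
```

Request:
servo_tool(rows=[{"offset": [0, 0, -0.4], "yaw": 0, "claw": 1}, {"offset": [0, 0, -0.8], "yaw": 0, "claw": 1}, {"offset": [0, 0, -1], "yaw": 0, "claw": 1}, {"offset": [0, 0, -1], "yaw": 0, "claw": 1}])

```text
time: 43.4
ee_pos: [0.4447, 0.1621, 0.219]
tcp_rot: [180.0, 0.1, -178.7]
wrist_force: [-0.3, 0.1, -0.2]
opening: 0.0348
grasp_force: 60.3
```

```bash
python3 - <<'E'
from h import *
o=get_obs();print(o['grasp_force'],o['opening'])
c,s=np.cos(np.radians(SY)),np.sin(np.radians(SY));Q=np.array([[c,-s],[s,c]])
for nm,y in(("left",.135),("right",-.135)):
    for d in(-.135,-.045): print(nm,d,(S+Q@[d,y]).round(4))
print(S+Q@[-.135,.135])
plan(*(S+Q@[-.14,.135]),.24,356.6,half=False)
p,W=cloud("wrist");cv2.imwrite("pics/w4.png",p[:,:,::-1])
T=R.from_euler('xyz',o['tcp_rot'],degrees=True).as_matrix();L=(W-o['ee_pos'])@T
m=(L[...,0]>.017)&(L[...,0]<.12)&(abs(L[...,1])<.03)&(abs(L[...,2])<.03)
for px,q in comps(m,L,30):
    print(px.round(),rect(q),np.median(q,0).round(4),np.percentile(q[:,2],[5,50,95]).round(4)); print(np.polyfit(q[:,0],q[:,2],1),np.polyfit(q[:,0],q[:,1],1),q[:,0].min(),q[:,0].max())
E
```

```text
60.336703062057495 0.03476630932457826
left -0.135 [0.5071 0.2628]
left -0.045 [0.5969 0.2575]
right -0.135 [ 0.4912 -0.0067]
right -0.045 [ 0.581 -0.012]
[0.50709416 0.26282448]
at [0.4447 0.1621 0.219 ] -178.7 turn 535.3 q1,q6 [20.  18.7] op 0.0348
   [-0.596, 0.997, -0.21] yaw -2.9739
[276. 153.] (array([ 0.054 , -0.0007]), array([0.0741, 0.0222]), 0.5) [ 0.0561 -0.0008  0.0149] [0.0139 0.0149 0.0159]
[-0.00477485  0.01515858] [ 0.00895941 -0.00127483] 0.017015144490228933 0.09101755557324581
```

Request:
servo_tool(rows=[{"offset": [-0.1, 0.15, -0.1], "yaw": -0.06, "claw": 1}, {"offset": [-0.3, 0.4, -0.2], "yaw": -0.12, "claw": 1}, {"offset": [-0.45, 0.7, -0.2], "yaw": -0.18, "claw": 1}, {"offset": [-0.55, 1, -0.2], "yaw": -0.23, "claw": 1}, {"offset": [-0.55, 1, -0.2], "yaw": -0.28, "claw": 1}, {"offset": [-0.55, 1, -0.2], "yaw": -0.34, "claw": 1}, {"offset": [-0.55, 1, -0.2], "yaw": -0.39, "claw": 1}, {"offset": [-0.55, 1, -0.2], "yaw": -0.45, "claw": 1}, {"offset": [-0.55, 1, -0.2], "yaw": -0.5, "claw": 1}, {"offset": [-0.55, 1, -0.2], "yaw": -0.5, "claw": 1}])

```text
time: 44.7
ee_pos: [0.4966, 0.2629, 0.2365]
tcp_rot: [179.9, -0.1, -88.8]
wrist_force: [0.0, -0.6, -0.7]
opening: 0.0349
grasp_force: 60.4
```

Request:
servo_tool(rows=[{"offset": [0, 0, 0], "yaw": -0.06, "claw": 1}, {"offset": [0, 0, 0], "yaw": -0.12, "claw": 1}, {"offset": [0, 0, 0], "yaw": -0.18, "claw": 1}, {"offset": [0, 0, 0], "yaw": -0.24, "claw": 1}, {"offset": [0, 0, 0], "yaw": -0.3, "claw": 1}, {"offset": [0, 0, 0], "yaw": -0.36, "claw": 1}, {"offset": [0, 0, 0], "yaw": -0.42, "claw": 1}, {"offset": [0, 0, 0], "yaw": -0.474, "claw": 1}, {"offset": [0, 0, 0], "yaw": -0.474, "claw": 1}, {"offset": [0, 0, 0], "yaw": -0.474, "claw": 1}])

```text
time: 45.95
ee_pos: [0.4968, 0.263, 0.2377]
tcp_rot: [180.0, 0.0, -3.7]
wrist_force: [0.3, -0.2, -1.5]
opening: 0.035
grasp_force: 60.4
```

```bash
cat >> h.py <<'E'
def blade():
    o=get_obs();p,W=cloud("wrist")
    T=R.from_euler('xyz',o['tcp_rot'],degrees=True).as_matrix();L=(W-o['ee_pos'])@T
    m=(L[...,0]>.017)&(L[...,0]<.12)&(abs(L[...,1])<.03)&(abs(L[...,2]-.005)<.025)
    for px,q in comps(m,L,60):
        print("blade",px.round(),rect(q),"z",np.median(q[:,2]).round(4),"slopes",np.polyfit(q[:,0],q[:,2],1)[0].round(3),np.polyfit(q[:,0],q[:,1],1)[0].round(3),"tip",q[:,0].max().round(4))
    return p,W
E
python3 - <<'E'
from h import *
print(get_obs()['grasp_force'])
p,W=blade();cv2.imwrite("pics/w5.png",p[:,:,::-1])
# window walls in wrist view: upright top cheeks
for c,q in comps((W[...,2]>.165)&(W[...,2]<.176)&(W[...,1]>.2)&(W[...,1]<.32)&(W[...,0]>.59),W,60): print("cheek",c.round(),rect(q),np.median(q[:,2]))
plan(.5021,.2634,.171,-3.4)
E
```

```text
60.44195294380188
blade [276. 155.] (array([0.0548, 0.0023]), array([0.0761, 0.0231]), 1.5) z 0.0148 slopes -0.001 0.009 tip 0.0929
cheek [273.   4.] (array([0.6147, 0.2541]), array([0.0513, 0.0036]), 86.4) 0.1706587275445179
at [0.4969 0.2631 0.2379] -3.64 turn 0.24 q1,q6 [  27.9 -148.5] op 0.0346
   [0.052, -0.006, 0.669] yaw -0.0013
```

Request:
servo_tool(rows=[{"offset": [0.02, 0.01, 0.3], "yaw": -0.001, "claw": 1}, {"offset": [0.05, 0.012, 0.6], "yaw": -0.001, "claw": 1}, {"offset": [0.05, 0.012, 0.67], "yaw": -0.001, "claw": 1}, {"offset": [0.05, 0.012, 0.67], "yaw": -0.001, "claw": 1}])

```text
time: 46.5
ee_pos: [0.5018, 0.2616, 0.1716]
tcp_rot: [180.0, 0.0, -3.3]
wrist_force: [0.1, -1.5, -1.0]
opening: 0.0353
grasp_force: 60.4
```

```bash
python3 - <<'E'
from h import *
p,W=blade();cv2.imwrite("pics/w6.png",p[:,:,::-1])
print(get_obs()['ee_pos'],get_obs()['tcp_rot'])
s,_=camera("scene");cv2.imwrite("pics/s6.png",cv2.resize(s[230:350,200:360,::-1],(800,600),interpolation=cv2.INTER_CUBIC))
E
```

```text
blade [274.   1.] (array([0.1118, 0.0011]), array([0.0516, 0.0009]), 89.9) z 0.0277 slopes 2.257 3.083 tip 0.1123
blade [276. 155.] (array([0.0549, 0.0024]), array([0.0759, 0.0222]), 0.4) z 0.0148 slopes -0.001 0.009 tip 0.0928
[0.50206193 0.26177066 0.1723274 ] [-1.79971265e+02 -4.86928790e-02 -3.25484763e+00]
```

View pics/w6.png

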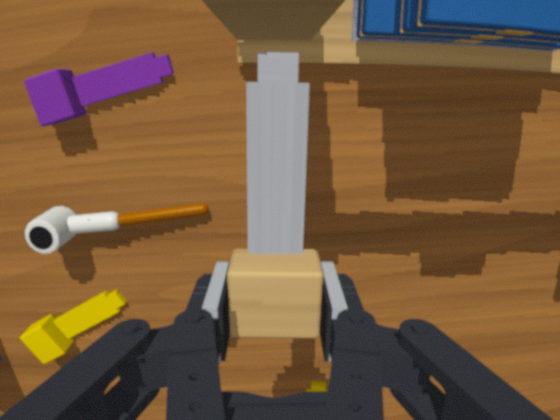

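View pics/s6.png

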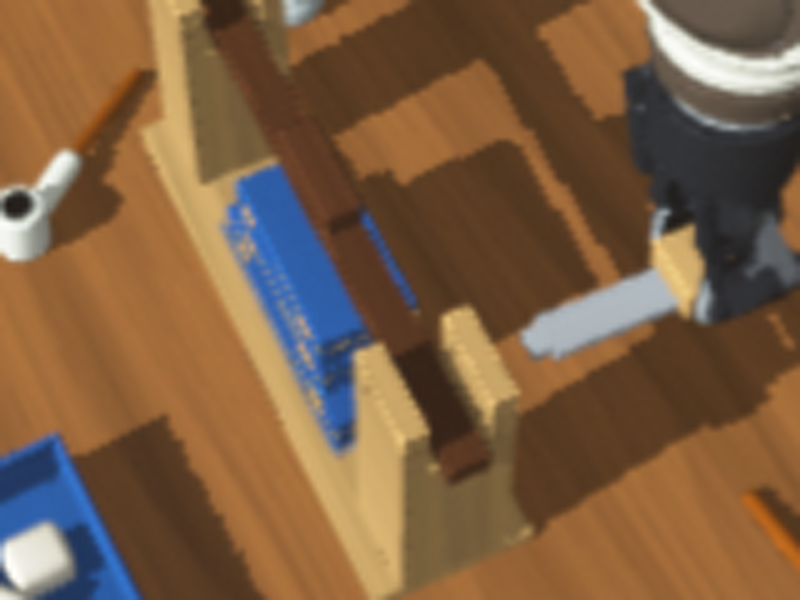

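Wrist view: the blade is centred at col 278 and the upright face spans 205–345 (centre 275), so they are aligned. Scene crop: blade level with the window. I'm inserting slowly.

Request:
servo_tool(rows=[{"offset": [0.05, 0, 0.014], "yaw": 0, "claw": 1}, {"offset": [0.13, 0, 0.014], "yaw": 0, "claw": 1}, {"offset": [0.2, 0, 0.014], "yaw": 0, "claw": 1}, {"offset": [0.27, 0, 0.014], "yaw": 0, "claw": 1}, {"offset": [0.34, 0, 0.014], "yaw": 0, "claw": 1}, {"offset": [0.4, 0, 0.014], "yaw": 0, "claw": 1}])

```text
time: 47.35
ee_pos: [0.5423, 0.2593, 0.1698]
tcp_rot: [180.0, 0.0, -3.2]
wrist_force: [0.6, -0.4, -1.2]
opening: 0.0353
grasp_force: 60.4
```

Request:
servo_tool(rows=[{"offset": [0.08, 0, 0], "yaw": 0, "claw": 1}, {"offset": [0.16, 0, 0], "yaw": 0, "claw": 1}, {"offset": [0.24, 0, 0], "yaw": 0, "claw": 1}, {"offset": [0.32, 0, 0], "yaw": 0, "claw": 1}, {"offset": [0.4, 0, 0], "yaw": 0, "claw": 1}, {"offset": [0.4, 0, 0], "yaw": 0, "claw": 1}])

```text
time: 48.1
ee_pos: [0.5822, 0.257, 0.1696]
tcp_rot: [180.0, 0.0, -3.2]
wrist_force: [-1.0, 0.0, 0.1]
opening: 0.0353
grasp_force: 60.4
```

```bash
python3 - <<'E'
from h import *
p,W=blade();cv2.imwrite("pics/w7.png",p[:,:,::-1])
o=get_obs();print(o['ee_pos'],o['tcp_rot'],o['wrist_force'],o['grasp_force'])
c,s=np.cos(np.radians(SY)),np.sin(np.radians(SY));Q=np.array([[c,s],[-s,c]]);print("stand frame",Q@(o['ee_pos'][:2]-S))
E
```

```text
blade [273. 146.] (array([ 0.0549, -0.    ]), array([0.0758, 0.06  ]), 0.0) z 0.0001 slopes -0.086 -0.0 tip 0.0928
[0.58190232 0.25707582 0.16968526] [ 1.79991362e+02  2.08762529e-02 -3.21285754e+00] [-0.36885803 -0.50171848 -1.96107712] 60.37251949310303
stand frame [-0.05998304  0.13367187]
```

Request:
servo_tool(rows=[{"offset": [0.05, 0, 0.008], "yaw": 0, "claw": 1}, {"offset": [0.1, 0, 0.008], "yaw": 0, "claw": 1}, {"offset": [0.13, 0, 0.008], "yaw": 0, "claw": 1}, {"offset": [0.13, 0, 0.008], "yaw": 0, "claw": 1}])

```text
time: 48.65
ee_pos: [0.5949, 0.2564, 0.169]
tcp_rot: [180.0, 0.0, -3.2]
wrist_force: [-0.4, 0.3, -0.8]
opening: 0.0351
grasp_force: 60.4
```

Request:
servo_tool(rows=[{"offset": [0.01, 0, 0], "yaw": 0, "claw": 1}, {"offset": [0.02, 0, 0], "yaw": 0, "claw": 1}, {"offset": [0.02, 0, 0], "yaw": 0, "claw": 1}])

```text
time: 49.02
ee_pos: [0.5967, 0.2563, 0.1691]
tcp_rot: [-180.0, 0.0, -3.2]
wrist_force: [-0.7, -1.0, -0.9]
opening: 0.0348
grasp_force: 60.4
```

Request:
servo_tool(rows=[{"offset": [0.007, 0, 0], "yaw": 0, "claw": 1}, {"offset": [0.015, 0, 0], "yaw": 0, "claw": 1}, {"offset": [0.022, 0, 0], "yaw": 0, "claw": 1}, {"offset": [0.022, 0, 0], "yaw": 0, "claw": 1}])

```text
time: 49.52
ee_pos: [0.5969, 0.2563, 0.1691]
tcp_rot: [180.0, 0.2, -3.1]
wrist_force: [-13.3, -0.3, 4.7]
opening: 0.0346
grasp_force: 60.9
```

Request:
servo_tool(rows=[{"offset": [-0.018, 0, 0], "yaw": 0, "claw": 1}, {"offset": [-0.018, 0, 0], "yaw": 0, "claw": 0.6}, {"offset": [-0.018, 0, 0], "yaw": 0, "claw": 0.2}, {"offset": [-0.018, 0, 0], "yaw": 0, "claw": 0.1}, {"offset": [-0.018, 0, 0], "yaw": 0, "claw": 0.1}, {"offset": [-0.018, 0, 0], "yaw": 0, "claw": 0.1}, {"offset": [-0.018, 0, -0.3], "yaw": 0, "claw": 0.1}, {"offset": [-0.018, 0, -0.8], "yaw": 0, "claw": 0}, {"offset": [-0.018, 0, -0.8], "yaw": 0, "claw": 0}, {"offset": [-0.018, 0, -0.8], "yaw": 0, "claw": 0}])

```text
time: 50.78
ee_pos: [0.5973, 0.2563, 0.2487]
tcp_rot: [-180.0, -0.0, -3.2]
wrist_force: [0.4, -0.1, -1.6]
opening: 0.0853
grasp_force: 0.0
```

```bash
python3 - <<'E'
from h import *
p,W=cloud("wrist");cv2.imwrite("pics/w8.png",p[:,:,::-1])
for c,q in comps((W[...,2]>.15)&(W[...,2]<.18)&(W[...,1]>.2)&(W[...,1]<.32)&(W[...,0]<.607),W,60): print("block",c.round(),rect(q[q[:,2]>.163]),np.median(q[:,2]))
key((.39,.324),("scene","top"))
plan(.39,.323,.24,-18)
E
```

```text
block [275. 233.] (array([0.5952, 0.2545]), array([0.0359, 0.0243]), 88.7) 0.169297044211188
scene key [389. 311.] (array([0.3544, 0.3372]), array([0.1064, 0.0391]), -20.8) 0.0061
scene key [363. 346.] (array([0.4814, 0.3709]), array([0.1078, 0.0187]), -89.8) 0.0088
scene key [407. 350.] (array([0.391 , 0.4373]), array([0.0631, 0.026 ]), -62.9) 0.0064
scene block [381. 312.] (array([0.3906, 0.3238]), array([0.0364, 0.0327]), 81.5) 0.022
scene block [370. 354.] (array([0.4854, 0.4065]), array([0.0432, 0.0117]), -82.5) 0.0196
top key [138. 258.] (array([0.3959, 0.4355]), array([0.0729, 0.0333]), -61.5) 0.0069
at [0.5968 0.2561 0.2476] -3.2 turn -14.8 q1,q6 [  23.2 -153.6] op 0.0853
   [-1.0, -0.263, 0.036] yaw 0.0822
   [-1.0, 0.002, 0.035] yaw 0
   [-0.14, 0.0, 0.005] yaw 0
```

View pics/w8.png

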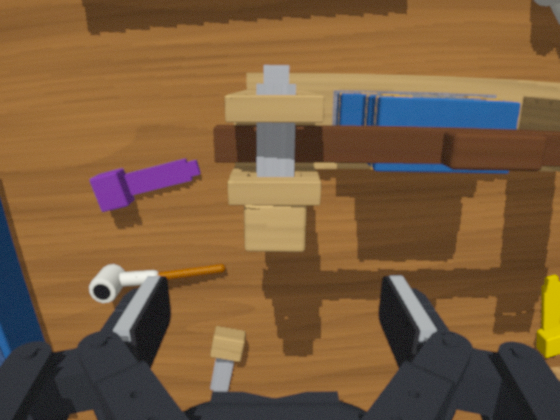

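The wrist view shows key 1's block at (275,228) against the cheek, with its blade through both cheeks over the bar. Next is key 2, wood grip at (228,343).

Request:
servo_tool(rows=[{"offset": [-0.5, -0.13, 0], "yaw": 0.05, "claw": 0}, {"offset": [-1, -0.263, 0.03], "yaw": 0.093, "claw": 0}, {"offset": [-1, -0.263, 0.03], "yaw": 0.093, "claw": 0}])

```text
time: 51.3
ee_pos: [0.4959, 0.2888, 0.2456]
tcp_rot: [179.9, 0.1, -19.9]
wrist_force: [1.0, 0.9, 0.1]
opening: 0.0854
grasp_force: 0.0
```

Request:
servo_tool(rows=[{"offset": [-0.5, 0, 0.4], "yaw": 0, "claw": 0}, {"offset": [-1, 0, 0.9], "yaw": 0, "claw": 0}, {"offset": [-1, 0, 0.9], "yaw": 0, "claw": 0}])

```text
time: 51.68
ee_pos: [0.4017, 0.3213, 0.1519]
tcp_rot: [179.7, 0.2, -19.8]
wrist_force: [0.2, -0.2, 0.0]
opening: 0.0848
grasp_force: 0.0
```

```bash
python3 - <<'E'
from h import *
key((.39,.324),("wrist",))
plan(.39,.3235,.15,-20)
E
```

```text
wrist key [150. 120.] (array([0.4831, 0.3782]), array([0.1267, 0.0145]), -82.4) 0.0103
wrist key [279. 240.] (array([0.3537, 0.3301]), array([0.107 , 0.0358]), -13.7) 0.0064
wrist key [142. 252.] (array([0.392 , 0.4365]), array([0.0679, 0.0223]), -62.6) 0.0062
wrist key [419. 280.] (array([0.2915, 0.2304]), array([0.0159, 0.0115]), -31.0) 0.0064
wrist block [115. 137.] (array([0.4816, 0.4147]), array([0.0565, 0.0159]), -76.6) 0.0193
wrist block [276. 215.] (array([0.391 , 0.3213]), array([0.0361, 0.0303]), 75.1) 0.0222
at [0.4029 0.3219 0.1535] -19.82 turn -0.18 q1,q6 [  38.6 -121.6] op 0.0857
   [-0.127, 0.029, 0.035] yaw 0.001
```

Request:
servo_tool(rows=[{"offset": [-0.117, 0.036, 0.4], "yaw": -0.027, "claw": 0}, {"offset": [-0.117, 0.036, 0.8], "yaw": -0.027, "claw": 0.15}, {"offset": [-0.117, 0.036, 0.9], "yaw": -0.027, "claw": 0.15}, {"offset": [-0.117, 0.036, 0.9], "yaw": -0.027, "claw": 0.15}])

```text
time: 52.22
ee_pos: [0.3937, 0.3229, 0.0671]
tcp_rot: [-180.0, -0.0, -15.1]
wrist_force: [0.3, 0.1, 0.5]
opening: 0.0725
grasp_force: 0.0
```

Request:
servo_tool(rows=[{"offset": [0, 0, 0.2], "yaw": 0, "claw": 0.15}, {"offset": [0, 0, 0.4], "yaw": 0, "claw": 0.15}, {"offset": [0, 0, 0.4], "yaw": 0, "claw": 0.15}, {"offset": [0, 0, 0.4], "yaw": 0, "claw": 1}, {"offset": [0, 0, 0.4], "yaw": 0, "claw": 1}, {"offset": [0, 0, 0.4], "yaw": 0, "claw": 1}, {"offset": [0, 0, 0.4], "yaw": 0, "claw": 1}, {"offset": [0, 0, 0.4], "yaw": 0, "claw": 1}, {"offset": [0, 0, 0.4], "yaw": 0, "claw": 1}])

```text
time: 53.35
ee_pos: [0.3934, 0.3235, 0.0278]
tcp_rot: [-179.9, -0.1, -15.1]
wrist_force: [-0.7, -1.4, 6.0]
opening: 0.0347
grasp_force: 60.5
```

Request:
servo_tool(rows=[{"offset": [0, 0, -0.3], "yaw": 0, "claw": 1}, {"offset": [0, 0, -0.6], "yaw": 0, "claw": 1}, {"offset": [0, 0, -1], "yaw": 0, "claw": 1}, {"offset": [0, 0, -1], "yaw": 0, "claw": 1}])

```text
time: 53.85
ee_pos: [0.3939, 0.3239, 0.1299]
tcp_rot: [-179.7, -0.2, -15.1]
wrist_force: [0.8, 0.5, -1.6]
opening: 0.0345
grasp_force: 60.2
```

Request:
servo_tool(rows=[{"offset": [0, 0, -0.4], "yaw": 0, "claw": 1}, {"offset": [0, 0, -0.8], "yaw": 0, "claw": 1}, {"offset": [0, 0, -1], "yaw": 0, "claw": 1}, {"offset": [0, 0, -1], "yaw": 0, "claw": 1}])

```text
time: 54.35
ee_pos: [0.393, 0.3232, 0.227]
tcp_rot: [-179.9, -0.1, -15.1]
wrist_force: [0.9, 0.1, -1.2]
opening: 0.0346
grasp_force: 60.2
```

```bash
python3 - <<'E'
from h import *
o=get_obs();print(o['grasp_force'],o['opening'])
plan(.4862,-.0064,.24,176.6)
E
```

```text
60.198633670806885 0.03456139011443401
at [0.393  0.3232 0.227 ] -15.08 turn -168.32 q1,q6 [  39.4 -125.5] op 0.0346
   [0.598, 1.0, -0.044] yaw 0.9351
   [-0.348, -1.0, -0.04] yaw 0
   [-0.348, -1.0, -0.04] yaw 0
   [-0.047, -0.135, -0.005] yaw 0
```

Request:
servo_tool(rows=[{"offset": [0.1, 0.15, -0.1], "yaw": 0.06, "claw": 1}, {"offset": [0.25, 0.4, -0.2], "yaw": 0.12, "claw": 1}, {"offset": [0.42, 0.7, -0.2], "yaw": 0.18, "claw": 1}, {"offset": [0.6, 1, -0.2], "yaw": 0.23, "claw": 1}, {"offset": [0.6, 1, -0.2], "yaw": 0.28, "claw": 1}, {"offset": [0.6, 1, -0.2], "yaw": 0.34, "claw": 1}, {"offset": [0.6, 1, -0.2], "yaw": 0.39, "claw": 1}, {"offset": [0.6, 1, -0.2], "yaw": 0.45, "claw": 1}, {"offset": [0.6, 1, -0.2], "yaw": 0.5, "claw": 1}, {"offset": [0.6, 1, -0.2], "yaw": 0.5, "claw": 1}])

```text
time: 55.6
ee_pos: [0.4241, 0.2105, 0.2445]
tcp_rot: [179.9, -0.1, -105.0]
wrist_force: [0.8, 0.3, -0.8]
opening: 0.035
grasp_force: 60.3
```

Request:
servo_tool(rows=[{"offset": [0, 0, 0], "yaw": 0.06, "claw": 1}, {"offset": [0, 0, 0], "yaw": 0.12, "claw": 1}, {"offset": [0, 0, 0], "yaw": 0.18, "claw": 1}, {"offset": [0, 0, 0], "yaw": 0.24, "claw": 1}, {"offset": [0, 0, 0], "yaw": 0.3, "claw": 1}, {"offset": [0, 0, 0], "yaw": 0.36, "claw": 1}, {"offset": [0, 0, 0], "yaw": 0.42, "claw": 1}, {"offset": [0, 0, 0], "yaw": 0.435, "claw": 1}, {"offset": [0, 0, 0], "yaw": 0.435, "claw": 1}, {"offset": [0, 0, 0], "yaw": 0.435, "claw": 1}])

```text
time: 56.85
ee_pos: [0.4243, 0.2106, 0.2456]
tcp_rot: [-180.0, -0.0, 176.8]
wrist_force: [1.2, -0.4, -0.7]
opening: 0.0348
grasp_force: 60.3
```

Request:
servo_tool(rows=[{"offset": [-0.1, -0.3, 0], "yaw": 0, "claw": 1}, {"offset": [-0.23, -0.65, 0], "yaw": 0, "claw": 1}, {"offset": [-0.35, -1, 0], "yaw": 0, "claw": 1}])

```text
time: 57.22
ee_pos: [0.4537, 0.1078, 0.2459]
tcp_rot: [-180.0, -0.0, 176.8]
wrist_force: [0.4, -0.2, -0.3]
opening: 0.0345
grasp_force: 60.2
```

Request:
servo_tool(rows=[{"offset": [-0.1, -0.3, 0], "yaw": 0, "claw": 1}, {"offset": [-0.23, -0.65, 0], "yaw": 0, "claw": 1}, {"offset": [-0.35, -1, 0], "yaw": 0, "claw": 1}, {"offset": [-0.35, -1, 0], "yaw": 0, "claw": 1}])

```text
time: 57.72
ee_pos: [0.4828, 0.0051, 0.2457]
tcp_rot: [-180.0, -0.0, 176.6]
wrist_force: [-0.1, 0.7, -1.3]
opening: 0.0344
grasp_force: 60.3
```

```bash
cat >> h.py <<'E'
def blade2(yr,zr):
    o=get_obs();T=R.from_euler('xyz',o['tcp_rot'],degrees=True).as_matrix()
    for n in("top","scene"):
        p,W=cloud(n);hsv=cv2.cvtColor(p,cv2.COLOR_RGB2HSV);L=(W-o['ee_pos'])@T
        m=(hsv[...,1]<70)&(L[...,0]<-.017)&(L[...,0]>-.12)&(abs(L[...,1])<.03)&(L[...,2]>0)&(L[...,2]<.045)
        for px,q in comps(m,L,25): print(n,px.round(),rect(q),"z",np.median(q[:,2]).round(4),"slopes",np.polyfit(q[:,0],q[:,2],1)[0].round(3),np.polyfit(q[:,0],q[:,1],1)[0].round(3),"tip",q[:,0].min().round(4))
E
python3 - <<'E'
from h import *
o=get_obs();print(o['grasp_force'],o['opening'])
blade2(0,0)
plan(.4862,-.0064,.24,176.6)
E
```

```text
60.25043249130249 0.03436020706973229
scene [275. 202.] (array([-0.0544,  0.0026]), array([0.0747, 0.0262]), -1.8) z 0.0223 slopes 0.0 -0.015 tip -0.0919
at [0.4824 0.0069 0.2459] 176.64 turn -0.04 q1,q6 [0.8 4.2] op 0.035
   [-0.045, -0.13, 0.059] yaw 0.0002
```

Request:
servo_tool(rows=[{"offset": [-0.047, -0.148, 0.3], "yaw": 0, "claw": 1}, {"offset": [-0.047, -0.148, 0.55], "yaw": 0, "claw": 1}, {"offset": [-0.047, -0.148, 0.685], "yaw": 0, "claw": 1}, {"offset": [-0.047, -0.148, 0.685], "yaw": 0, "claw": 1}, {"offset": [-0.047, -0.148, 0.685], "yaw": 0, "claw": 1}])

```text
time: 58.45
ee_pos: [0.4867, -0.0078, 0.1787]
tcp_rot: [180.0, 0.1, 176.7]
wrist_force: [0.3, -0.4, -0.2]
opening: 0.0346
grasp_force: 60.3
```

```bash
python3 - <<'E'
from h import *
blade2(0,0)
o=get_obs();print(o['ee_pos'],o['tcp_rot'])
s,_=camera("scene");cv2.imwrite("pics/s9.png",cv2.resize(s[180:300,200:360,::-1],(800,600),interpolation=cv2.INTER_CUBIC))
p,W=cloud("scene")
for c,q in comps((W[...,2]>.164)&(W[...,2]<.176)&(W[...,1]>-.06)&(W[...,1]<.03)&(W[...,0]>.58),W,20): print("cheek",c.round(),rect(q),np.median(q[:,2]))
E
```

```text
scene [271. 215.] (array([-0.0552,  0.0019]), array([0.0732, 0.0263]), 1.5) z 0.0222 slopes -0.015 -0.015 tip -0.0919
[ 0.48677729 -0.00796293  0.1786483 ] [1.79997022e+02 9.05245198e-02 1.76643140e+02]
cheek [250. 220.] (array([ 0.6019, -0.0123]), array([0.0512, 0.0144]), 87.3) 0.17024913555118637
cheek [234. 226.] (array([ 0.6479, -0.0148]), array([0.053 , 0.0147]), 84.7) 0.1699562541869215
```

View pics/s9.png

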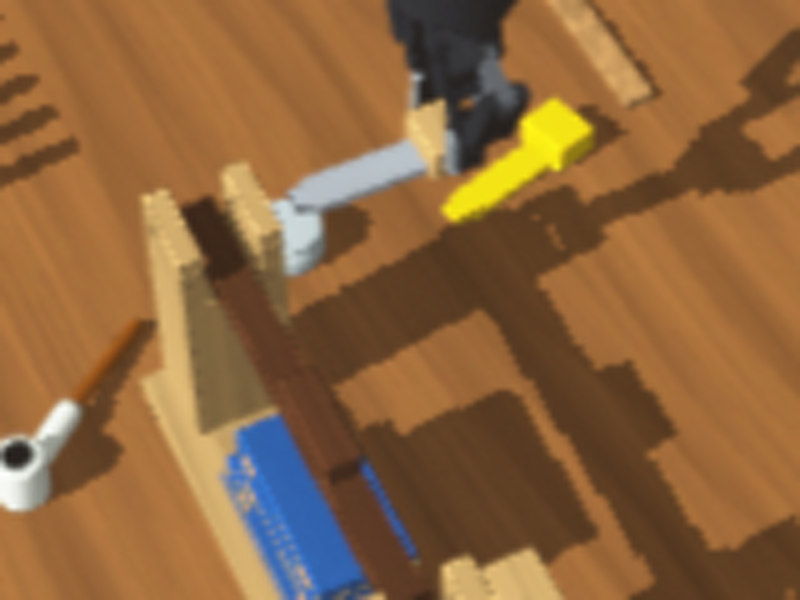

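The scene crop shows the blade tip at (290,205), level with the right upright. Numerically the blade lines up with the cheek to within 1 mm, so I'm inserting.

Request:
servo_tool(rows=[{"offset": [-0.05, 0, 0.015], "yaw": 0, "claw": 1}, {"offset": [-0.13, 0, 0.015], "yaw": 0, "claw": 1}, {"offset": [-0.2, 0, 0.015], "yaw": 0, "claw": 1}, {"offset": [-0.27, 0, 0.015], "yaw": 0, "claw": 1}, {"offset": [-0.34, 0, 0.015], "yaw": 0, "claw": 1}, {"offset": [-0.4, 0, 0.015], "yaw": 0, "claw": 1}])

```text
time: 59.4
ee_pos: [0.5267, -0.0105, 0.176]
tcp_rot: [-180.0, -0.0, 176.6]
wrist_force: [-0.5, -0.5, -0.7]
opening: 0.0345
grasp_force: 60.3
```

Request:
servo_tool(rows=[{"offset": [-0.08, 0, 0], "yaw": 0, "claw": 1}, {"offset": [-0.16, 0, 0], "yaw": 0, "claw": 1}, {"offset": [-0.24, 0, 0], "yaw": 0, "claw": 1}, {"offset": [-0.32, 0, 0], "yaw": 0, "claw": 1}, {"offset": [-0.4, 0, 0], "yaw": 0, "claw": 1}, {"offset": [-0.4, 0, 0], "yaw": 0, "claw": 1}])

```text
time: 60.15
ee_pos: [0.5666, -0.0129, 0.1758]
tcp_rot: [-180.0, -0.0, 176.6]
wrist_force: [0.1, -0.2, -1.1]
opening: 0.0348
grasp_force: 60.3
```

Request:
servo_tool(rows=[{"offset": [-0.05, 0, 0.005], "yaw": 0, "claw": 1}, {"offset": [-0.09, 0, 0.005], "yaw": 0, "claw": 1}, {"offset": [-0.11, 0, 0.005], "yaw": 0, "claw": 1}, {"offset": [-0.11, 0, 0.005], "yaw": 0, "claw": 1}])

```text
time: 60.65
ee_pos: [0.5772, -0.0135, 0.1755]
tcp_rot: [-180.0, -0.0, 176.6]
wrist_force: [0.2, 1.2, -0.1]
opening: 0.0344
grasp_force: 60.3
```

Contact is expected at about x 0.579–0.583, so I'm stepping in gently.

Request:
servo_tool(rows=[{"offset": [-0.01, 0, 0], "yaw": 0, "claw": 1}, {"offset": [-0.02, 0, 0], "yaw": 0, "claw": 1}, {"offset": [-0.03, 0, 0], "yaw": 0, "claw": 1}, {"offset": [-0.03, 0, 0], "yaw": 0, "claw": 1}])

```text
time: 61.15
ee_pos: [0.5788, -0.0136, 0.1756]
tcp_rot: [180.0, -0.2, 176.6]
wrist_force: [-9.1, -0.5, 3.3]
opening: 0.0346
grasp_force: 60.8
```

Request:
servo_tool(rows=[{"offset": [-0.01, 0, 0], "yaw": 0, "claw": 1}, {"offset": [-0.02, 0, 0], "yaw": 0, "claw": 1}, {"offset": [-0.02, 0, 0], "yaw": 0, "claw": 1}])

```text
time: 61.52
ee_pos: [0.5789, -0.0136, 0.1756]
tcp_rot: [180.0, -0.4, 176.6]
wrist_force: [-20.0, 1.3, 7.5]
opening: 0.0346
grasp_force: 61.3
```

Request:
servo_tool(rows=[{"offset": [0.03, 0, 0], "yaw": 0, "claw": 1}, {"offset": [0.03, 0, 0], "yaw": 0, "claw": 0.6}, {"offset": [0.03, 0, 0], "yaw": 0, "claw": 0.2}, {"offset": [0.03, 0, 0], "yaw": 0, "claw": 0.1}, {"offset": [0.03, 0, 0], "yaw": 0, "claw": 0.1}, {"offset": [0.03, 0, 0], "yaw": 0, "claw": 0.1}, {"offset": [0.03, 0, -0.3], "yaw": 0, "claw": 0.1}, {"offset": [0.03, 0, -0.8], "yaw": 0, "claw": 0}, {"offset": [0.1, 0, -1], "yaw": 0, "claw": 0}, {"offset": [0.3, 0, -1], "yaw": 0, "claw": 0}])

```text
time: 62.78
ee_pos: [0.553, -0.0121, 0.2773]
tcp_rot: [180.0, 0.2, 176.6]
wrist_force: [0.9, 0.0, -0.2]
opening: 0.0855
grasp_force: 0.0
```

Request:
servo_tool(rows=[{"offset": [0.5, 0, 0], "yaw": 0, "claw": 0}, {"offset": [1, 0, 0], "yaw": 0, "claw": 0}, {"offset": [1, 0, 0], "yaw": 0, "claw": 0}, {"offset": [1, 0, 0], "yaw": 0, "claw": 0}])

```text
time: 63.28
ee_pos: [0.4528, -0.0062, 0.276]
tcp_rot: [180.0, 0.1, 176.6]
wrist_force: [-0.2, -0.1, -0.1]
opening: 0.0851
grasp_force: 0.0
```

```bash
python3 - <<'E'
from h import *
s,W=cloud("scene");cv2.imwrite("pics/s10.png",cv2.resize(s[180:345,180:400,::-1],(800,600),interpolation=cv2.INTER_CUBIC))
look(.078,.12,60,("top","scene"))
for n in("top","scene"):
    p,W=cloud(n)
    for y0,nm in((.256,"L"),(-.0125,"R")):
        for c,q in comps((W[...,2]>.158)&(W[...,2]<.18)&(abs(W[...,1]-y0)<.035)&(W[...,0]<.606)&(W[...,0]>.53),W,20): print(n,nm,rect(q),np.percentile(q[:,2],[10,50,90]).round(4))
    for c,q in comps((W[...,2]>.155)&(W[...,2]<.167)&(abs(W[...,1]-.12)<.06)&(abs(W[...,0]-.634)<.05),W,20): print(n,"handle",rect(q),np.median(q[:,2]))
E
```

```text
top [216. 176.] (array([0.6222, 0.1519]), array([0.0522, 0.0293]), 88.2) [0.0888 0.0945 0.0979] stand frame [-0.0136  0.0311]
scene [259. 281.] (array([0.6482, 0.123 ]), array([0.109 , 0.0245]), 86.3) [0.0887 0.0934 0.0968] stand frame [0.0141 0.0037]
top L (array([0.594 , 0.2562]), array([0.0373, 0.0232]), 88.7) [0.1641 0.1691 0.1724]
top handle (array([0.6343, 0.1345]), array([0.0308, 0.0206]), 85.4) 0.16245821851085718
scene L (array([0.5925, 0.2584]), array([0.0366, 0.0257]), 89.3) [0.1651 0.1687 0.1709]
scene R (array([ 0.5851, -0.0118]), array([0.0546, 0.0417]), -89.9) [0.1644 0.1692 0.1724]
scene handle (array([0.6326, 0.1232]), array([0.0597, 0.0223]), 86.4) 0.16103405548688793
```

View pics/s10.png

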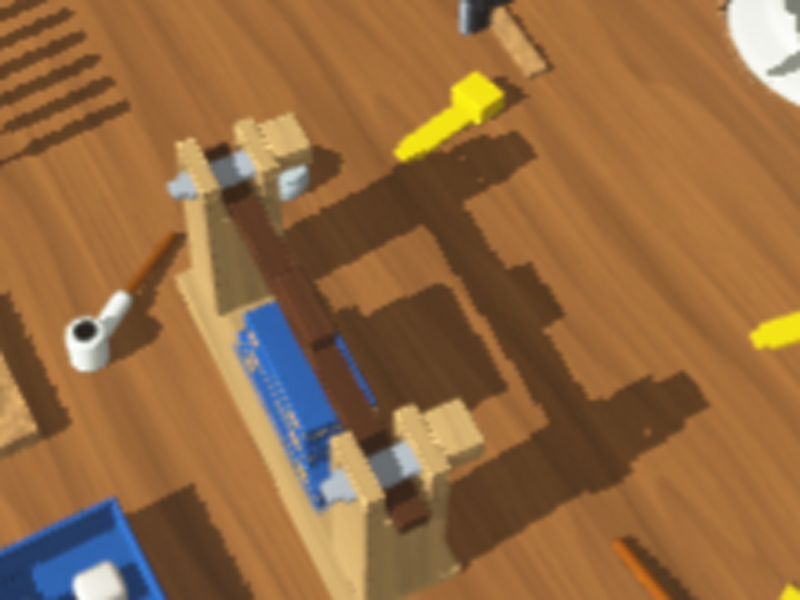

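The scene crop shows both keys home, with their blocks against the wood at (285,140) and (455,430) and the blades through both cheeks over the bar. The column is square and nothing is being touched, so I'm handing in.

```bash
python3 -c "
from workcell import *
print(job_done())"
```

```text
the job is handed in; nothing more can be done
None
```

I stacked the three blue cases I found on the pad (long one below), seated the bar in both notches, pushed both keys home and handed in the job at about 63 s; the final camera views agree, but no verdict came back.

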